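# Empty the used sample vials into the bench-top pedal bin

## Robot

A 7-joint arm with a two-finger parallel gripper is mounted at the origin on the work surface. World frame = base frame: x ahead of the robot, y to its left, z up, the work surface at z = 0. Lengths are in m, angles in degrees, forces in N, time in s.
With the tool pointing down it reaches from about 0.425 to 0.875 m from the base axis. Payload 4.7 kg.
Tool frame: the origin (TCP) lies midway between the tips of the shut fingers; the grasp point (between the pads) lies 19 mm behind it; z points along the fingers, y is the direction in which the jaws open and shut (so a half turn about z gives the same grasp; the last joint's range is limited). The gripper opens to 87 mm and grips with 3 to 60 N. Pads are 19 mm wide; open, the fingers measure 117 mm over their backs; the gripper's body (75 mm by 190 mm) begins 51 mm behind the grasp point.
Start: joints at [63.948, 18.392, -4.016, 83.108, 1.295, 78.541, -3.26], TCP at [0.294, -0.58, 0.197] pointing down, gripper open.
Joint ranges: [-163.93, 163.93], [-17.29, 119.83], [-79.2, 71.16], [3.27, 140.29], [-89.18, 269.18], [5.43, 117.66], [-154.24, 154.24]. Speed limits (degrees/s): [147.25, 147.25, 180, 180, 180, 180, 180].

## Interface

Orientations are given as [roll, pitch, yaw] about the fixed x, y, z axes, in that order (R = Rz(yaw) Ry(pitch) Rx(roll)).
In Python, from cell import env gives the robot as it stands.
- The arm moves only by the tool apply_moves, never from a script. Its argument "targets" is a list of rows, each a list of 2 entries, a list of its own where there are three numbers: the shift along the world's x, y, z in mm, then the turn, a rotation vector about the world's x, y, z in rad. A call has 1 to 8 rows; each row is the pose to reach, as a shift and turn from the pose commanded when the call began; what a row does not reach only later rows make up. A row lasts 1/10 s, in which the tool goes at most 50 mm and 8.59 degrees, less where a joint would pass 70% of its speed; a pose out of reach is approached as far as the arm can. A call with a gripper value outside its range is refused whole. "hand" is the finger opening in mm, from 0 to 87, set as the call begins (left out, the last holds). The fingers move at their own pace and stop on an object; "squeeze" is the grip in N (left out, the last holds). Time passes only in rows, so rows that repeat a pose let the fingers close. It gives the time, the measured TCP pose, the force and the opening at its end, in the units of the state.
- env.get_obs(): the state, without advancing time (a new reading comes with each control period).
- env.read_camera(name): name is "side" or "top"; returns a dict with "image" (400x640x3 uint8, red, green, blue), "camera_matrix" (3x3 intrinsics, pixels), "camera_from_world" (4x4, takes a point from world to camera coordinates). Camera axes: x right, y down, z forward; pixel columns grow to the right and rows downward; lengths in m; the calibration is good to about 2 mm. A picture is of the moment at which its call begins. There is no depth.
- env.sign_off(): hands the job in, once; it reports no verdict.
Trained networks look in a picture, given as the dict that the camera call returned (one of the last four; its "shot" number tells which), for a name from the list of things; names that differ only in an ending like _2 or _b are one class to them, and where a whole thing is asked for, a point or a joint stands for the part that bears it (a point fixed in the world has none). Each returns a list of dicts, best first, with "conf" (0 to 1); they miss things now and then, are a little off and sometimes report something else, mostly with a low value. They report only what shows in the picture. A call takes as long as a camera call.
- env.regions_of(picture, target): "region" (400x640 bool, what is visible of it) and "rect" ([left, top, right, bottom] in pixels, round what is visible of it).
The state is a dict: "time_s": time; "qpos": joint angles; "joint_velocities": joint speeds; "effort": joint torques, N m; "tool_pos": TCP position; "tool_rot": TCP orientation; "force": force on the tool from outside, world axes, zero at the start; "wrist_torque": the same for the moment, N m; "grip_width": finger opening in m.
Only numpy, scipy, OpenCV 4.12 (cv2) and the standard library are available. Lean on these libraries where they do the work, as an engineer would, in place of code of your own. Each camera call takes 0.05 s, during which the arm holds its last target. There are 200 camera calls.

## Task

Clear the used sample vials away: press the bin's pedal gently right down to its stop with the gripper so that the lid swings up, goes over and stays open by itself, and let the pedal come back up. Then take the jug by its handle, tip all seven vials into the open bin, stand the empty jug upright on the bench again, and swing the lid shut. Leave the wash bottle, the brown reagent bottle and the vial rack alone.

Things in the scene. Friction and masses are not known exactly. Their poses are not given: they have to be found in the camera images.
- bin: White rectangular bench-top pedal bin, fixed to the bench: 170 mm deep (its x), 160 mm wide (its y), rim 182 mm above the bench, walls 4 mm, inner floor 55 mm up. Origin at the centre of its underside; its front, where the pedal is, faces its own -x; the lid is hinged along the back of the rim. z up.
- bin_mouth (a point): Centre of the bin's open mouth, level with the rim (182 mm up); axes as the bin.
- tread (a point): Middle of the pedal tread's ribbed upper face. Tread 70 mm wide, 6 mm thick, sticks out 56 mm in front of the bin; this point is 33 mm in front of the 182 mm high front wall, so the gripper must come in leaning away from the bin. About 51 mm above the bench at rest, 23 mm at the stop. Frame turns with the pedal: z square to the tread, x into the bin.
- pedal (a joint): Pedal angle, rad: 0 up at rest, 0.38 on its firm rubber stop (about 12 N per mm). Hinge 40 mm behind the front wall, 32 mm above the bench. Pressed at the tread it needs 8 to 18 N on the way, less near the stop. While it goes down a push-rod turns the lid by 4.4 times its angle; the rod only pushes, so the spring lifts the pedal alone, in about 1 s. Over 80 N bends it.
- lid_edge (a point): Middle of the front edge of the blue lid: 184 mm from hinge to edge, 168 mm wide, 12 mm thick (outer face 7 mm from this point's plane). Frame turns with the lid: x from the front edge to the hinge, y along the hinge, z out of the outer face (up when shut). Hinge line at bin x = +91 mm, 182 mm above the bench.
- lid (a joint): Lid angle, rad: 0 shut, 1.85 leaning back on its stop. It balances at about 1.5: short of that it falls shut by itself, beyond it falls back and stays open. Damped; weighs 90 to 170 g. Fully open its edge is about 360 mm above the bench.
- jug_grip (a point): Grip point on the jug's handle: centre of its upright outer bar, 91 mm from the jug's axis, 88 mm above its foot. The handle is a loop of bars 14 mm wide (jug's y) on the jug's own -x side: upright bar 14 mm thick from 30 to 110 mm height, top bar at 98 to 110 mm, about 38 mm of free room inside. z up along the jug's axis, x from the handle to the pouring side.
- jug_mid (a point): Centre of the frosted plastic jug, on its axis, 60 mm above its foot; axes as jug_grip. Jug 120 mm tall, outer diameter 68 mm at the foot, 100 mm at the rim, wall 3 mm, floor 4 mm, 100 to 160 g empty. Pouring lip at x = +50 mm, 60 mm above this point. Vials slide out only when it is tipped some 15 degrees past level.
- vial0_mid (a point): Centre of a used brown glass sample vial with screw cap, 15 mm diameter, 45 mm long, about 12 g; all seven start standing in the jug. z along its axis.
- vial1_mid (a point): Centre of a used brown glass sample vial with screw cap, 15 mm diameter, 45 mm long, about 12 g; all seven start standing in the jug. z along its axis.
- vial2_mid (a point): Centre of a used brown glass sample vial with screw cap, 15 mm diameter, 45 mm long, about 12 g; all seven start standing in the jug. z along its axis.
- vial3_mid (a point): Centre of a used brown glass sample vial with screw cap, 15 mm diameter, 45 mm long, about 12 g; all seven start standing in the jug. z along its axis.
- vial4_mid (a point): Centre of a used brown glass sample vial with screw cap, 15 mm diameter, 45 mm long, about 12 g; all seven start standing in the jug. z along its axis.
- vial5_mid (a point): Centre of a used brown glass sample vial with screw cap, 15 mm diameter, 45 mm long, about 12 g; all seven start standing in the jug. z along its axis.
- vial6_mid (a point): Centre of a used brown glass sample vial with screw cap, 15 mm diameter, 45 mm long, about 12 g; all seven start standing in the jug. z along its axis.
- wash_bottle: Bystander: translucent wash bottle with a bent spout, 60 mm diameter, 206 mm tall. Origin at the centre of its underside, z up.
- reagent_bottle: Bystander: brown reagent bottle with blue cap, 70 mm diameter, 140 mm tall. Origin at the centre of its underside, z up.
- vial_rack: Bystander: white rack of clean vials, 75 x 135 x 57 mm. Origin at the centre of its underside, z up.

How it is judged:
By the outcome, as a careful person would: the job done as asked, in the order asked, and still so for the second after the job is handed in, with the robot touching nothing.
It also fails if it takes over 72 s, if anything falls off the work surface, if the arm or the gripper's body presses on something with over 40 N, if the wrist force passes 120 N, or if a joint passes its speed limit or range.

## Working session

There is one attempt and no reset: what is moved stays moved. The work goes in short steps, Python scripts to look and compute and a tool call to move; the robot and the scene stay as the last step left them, time stands still between calls to the robot, and variables do not carry over. Pictures are saved under pics/ and viewed, about 8 in all and at most 12, crops included, and the job is handed in when it is done.

Besides the shell and the picture viewer there is one more tool, called by a JSON object that holds its "op" and its "data". apply_moves: Moves the arm, as the interface text tells. Its arguments: {"type":"object","properties":{"targets":{"type":"array","items":{"type":"array"}},"hand":{"type":"number"},"squeeze":{"type":"number"}},"required":["targets"]}

```bash
ls; mkdir -p pics
cat > h.py <<'E'
from cell import env
import numpy as np, cv2
def shot(n,f=None):
    p=env.read_camera(n)
    if f: cv2.imwrite('pics/'+f,p['image'][:,:,::-1])
    return p
def proj(p,X):
    X=np.atleast_2d(X); c=X@p['camera_from_world'][:3,:3].T+p['camera_from_world'][:3,3]
    u=c@p['camera_matrix'].T; return u[:,:2]/u[:,2:]
def ray(p,uv):
    R=p['camera_from_world'][:3,:3];t=p['camera_from_world'][:3,3]
    return -R.T@t, R.T@np.linalg.solve(p['camera_matrix'],[uv[0],uv[1],1.])
def onz(p,uv,z):
    o,d=ray(p,uv); return o+d*(z-o[2])/d[2]
E
python3 - <<'E'
from h import *
s=env.get_obs(); print({k:np.round(v,3) for k,v in s.items()})
a=shot('side');b=shot('top')
for n,p in (('side',a),('top',b)):
    print(n,np.round(ray(p,(320,200)),3).tolist())
    for t in ['bin','tread','lid_edge','jug_grip','wash_bottle','reagent_bottle','vial_rack','vial0_mid']:
        r=env.regions_of(p,t)
        print(t,[(round(x['conf'],2),np.round(x['rect']).tolist(),int(x['region'].sum())) for x in r[:3]])
cv2.imwrite('pics/a.png',np.vstack([a['image'],b['image']])[:,:,::-1][:, :])
im=cv2.imread('pics/a.png'); cv2.imwrite('pics/a.png',cv2.resize(im,None,fx=.75,fy=.75,interpolation=cv2.INTER_AREA))
E
```

```text
pics
{'time_s': np.float64(0.0), 'qpos': array([63.947, 18.439, -4.017, 83.174,  1.296, 78.538, -3.26 ]), 'joint_velocities': array([ 0.011,  0.018,  0.054,  0.075, -0.04 , -0.024,  0.021]), 'effort': array([-1.0000e-03, -4.9129e+01, -4.0500e-01, -3.1253e+01, -6.4000e-02,
        4.4000e-02,  0.0000e+00]), 'tool_pos': array([ 0.293, -0.579,  0.195]), 'tool_rot': array([-1.79894e+02,  6.00000e-03,  2.68650e+01]), 'force': array([ 0.562,  0.233, -0.091]), 'wrist_torque': array([-0.006, -0.002, -0.045]), 'grip_width': np.float64(0.087)}
side [[0.182, 0.663, 0.748], [0.374, -0.691, -0.618]]
bin [(0.71, [239.0, 199.0, 342.0, 310.0], 8174)]
tread [(0.67, [329.0, 246.0, 344.0, 267.0], 243), (0.35, [239.0, 196.0, 341.0, 310.0], 8395)]
lid_edge [(0.79, [241.0, 196.0, 336.0, 263.0], 4409)]
jug_grip [(0.84, [345.0, 153.0, 378.0, 197.0], 1071)]
wash_bottle [(0.74, [254.0, 158.0, 275.0, 205.0], 652), (0.25, [347.0, 151.0, 378.0, 200.0], 1059)]
reagent_bottle [(0.8, [311.0, 138.0, 328.0, 178.0], 635)]
vial_rack [(0.7, [274.0, 315.0, 341.0, 390.0], 2674)]
vial0_mid []
top [[0.406, -0.029, 1.006], [0.201, -0.005, -0.98]]
bin [(0.97, [175.0, 156.0, 289.0, 266.0], 7490)]
tread [(0.73, [258.0, 232.0, 291.0, 264.0], 573)]
lid_edge [(0.89, [175.0, 155.0, 289.0, 264.0], 6564)]
jug_grip [(0.71, [397.0, 202.0, 455.0, 246.0], 1330), (0.69, [256.0, 235.0, 289.0, 266.0], 576), (0.69, [410.0, 225.0, 416.0, 235.0], 38)]
wash_bottle [(0.72, [314.0, 120.0, 341.0, 161.0], 689)]
reagent_bottle [(0.87, [415.0, 144.0, 449.0, 180.0], 850), (0.67, [314.0, 118.0, 342.0, 158.0], 717)]
vial_rack [(0.71, [150.0, 257.0, 210.0, 295.0], 1799)]
vial0_mid []
```

View pics/a.png

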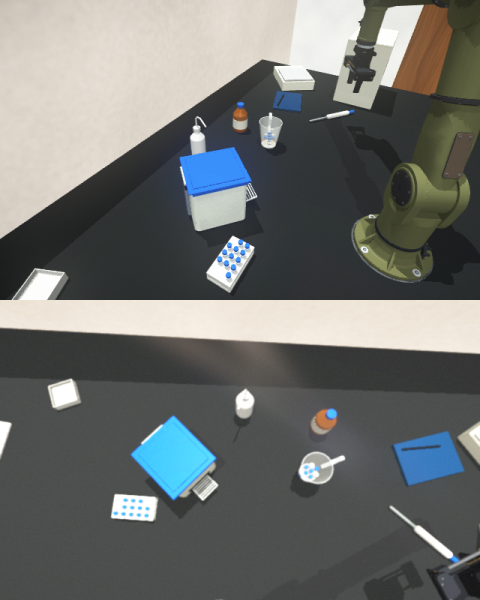

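```bash
cat > fit.py <<'E'
from h import *
from scipy.optimize import minimize
def frame(q,L):
    c,s=np.cos(q[2]),np.sin(q[2]); L=np.atleast_2d(L)
    return np.c_[q[0]+c*L[:,0]-s*L[:,1], q[1]+s*L[:,0]+c*L[:,1], L[:,2]]
def mask(p,hulls,q):
    m=np.zeros((400*4,640*4),np.uint8)
    for H in hulls:
        u=proj(p,frame(q,H)); cv2.fillConvexPoly(m,cv2.convexHull(np.round(u*4).astype(np.int32)),1)
    return cv2.resize(m.astype(np.float32),(640,400),interpolation=cv2.INTER_AREA)
def fit(items,q0,sc=(.02,.02,.15)):
    def f(v):
        q=np.array(q0)+v*np.array(sc); e=0
        for p,h,R in items:
            M=mask(p,h,q); e+=1-np.minimum(M,R).sum()/np.maximum(M,R).sum()
        return e
    r=minimize(f,np.zeros(3),method='Nelder-Mead',options=dict(initial_simplex=[[0,0,0],[1,0,0],[0,1,0],[0,0,1.]],xatol=1e-2,fatol=1e-4))
    return np.array(q0)+r.x*np.array(sc), r.fun
def box(x0,x1,y0,y1,z0,z1): return np.array([[x,y,z] for x in(x0,x1) for y in(y0,y1) for z in(z0,z1)])
LID=[box(-.093,.091,-.084,.084,.177,.189)]
a=np.linspace(0,2*np.pi,40)
JUG=[np.r_[np.c_[.034*np.cos(a),.034*np.sin(a),0*a],np.c_[.05*np.cos(a),.05*np.sin(a),0*a+.12]],
 box(-.098,-.084,-.007,.007,.03,.11),box(-.098,-.045,-.007,.007,.098,.11),box(-.098,-.036,-.007,.007,.03,.042)]
E
python3 - <<'E'
from fit import *
a=shot('side');b=shot('top')
R=lambda p,t:max(env.regions_of(p,t),key=lambda x:x['conf'])['region'].astype(np.float32)
lt,ls=R(b,'lid_edge'),R(a,'lid_edge')
c=onz(b,(230,210),.185); j=onz(b,(420,225),.1)
print(c,j)
q,e=fit([(b,LID,lt),(a,LID,ls)],[c[0],c[1],2.4]); print('bin',q.round(4),np.degrees(q[2]),e)
best=min((fit([(b,LID,lt),(a,LID,ls)],[c[0],c[1],y]) for y in (.7,2.3,-.8,-2.3)),key=lambda r:r[1]);print(best, np.degrees(best[0][2]))
print('top only',fit([(b,LID,lt)],q),'side only',fit([(a,LID,ls)],q))
jt,js=R(b,'jug_grip'),R(a,'jug_grip')
for y in (2.0,2.6,-1,1):
    print('jug',y,fit([(b,JUG,jt),(a,JUG,js)],[j[0],j[1],y]))
jq=min((fit([(b,JUG,jt),(a,JUG,js)],[j[0],j[1],y]) for y in(2.0,2.6)),key=lambda r:r[1])[0]
for t,z in (('wash_bottle',.1),('reagent_bottle',.07),('vial_rack',.05)):
    r=env.regions_of(b,t)[0]['rect']; print(t,onz(b,((r[0]+r[2])/2,(r[1]+r[3])/2),z).round(3))
def draw(p,x0,x1,y0,y1):
    im=cv2.resize(p['image'][y0:y1,x0:x1,::-1],None,fx=3,fy=3,interpolation=cv2.INTER_CUBIC)
    T=[box(-.141,-.085,-.035,.035,.045,.051)]
    for h,qq,col in ((LID,q,(0,0,255)),(T,q,(0,255,255)),(JUG,jq,(0,255,0))):
        for H in h:
            u=(proj(p,frame(qq,H))-[x0,y0]+.5)*3; cv2.polylines(im,[cv2.convexHull(u.astype(np.int32))],True,col,1)
    return im
cv2.imwrite('pics/b.png',np.vstack([draw(b,210,470,180,270),draw(a,225,395,145,255)[:, :] if 0 else cv2.copyMakeBorder(draw(a,225,395,145,245),0,0,0,270,cv2.BORDER_CONSTANT)]))
E
```

```text
[0.54074111 0.16146492 0.185     ] [ 0.54420344 -0.27584999  0.1       ]
bin [0.5478 0.1564 2.468 ] 141.40326831207693 0.3083593249320984
(array([ 0.54366349,  0.15769122, -2.30380029]), np.float64(0.06973904371261597)) -131.99803348275682
top only (array([0.54615106, 0.15113569, 2.39930699]), np.float64(0.16155993938446045)) side only (array([0.54787742, 0.15650239, 2.46821564]), np.float64(0.14360934495925903))
jug 2.0 (array([ 0.5446443 , -0.27769292,  1.99250875]), np.float64(0.2988312840461731))
jug 2.6 (array([ 0.5448407 , -0.27782238,  1.98912524]), np.float64(0.29811275005340576))
jug -1 (array([ 0.54528907, -0.27892997, -1.08332415]), np.float64(0.43622612953186035))
jug 1 (array([ 0.5449982 , -0.27830583,  1.98910216]), np.float64(0.29939377307891846))
wash_bottle [ 0.749 -0.041  0.1  ]
reagent_bottle [ 0.706 -0.317  0.07 ]
vial_rack [0.389 0.3   0.05 ]
```

View pics/b.png

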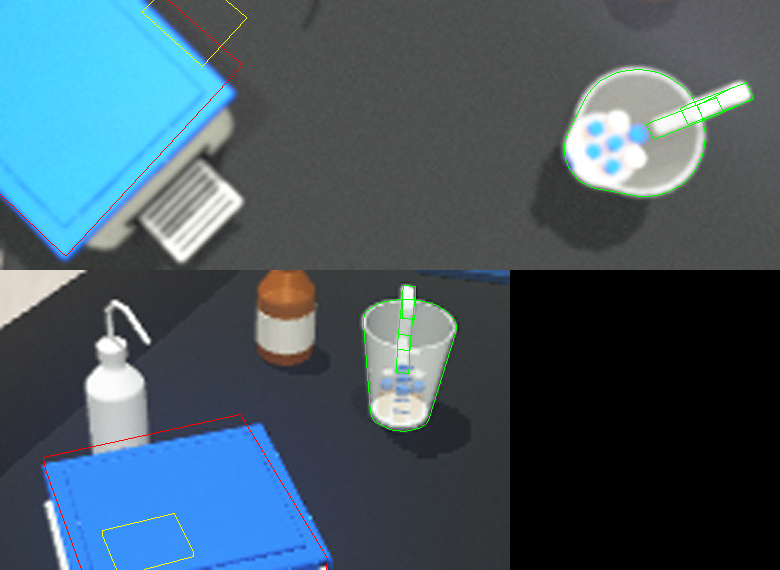

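```bash
cat >> h.py <<'E'
from scipy.spatial.transform import Rotation as Ro
def cur():
    s=env.get_obs(); return s['tool_pos'],Ro.from_euler('xyz',s['tool_rot'],degrees=True)
def R_zy(z,y):
    z=np.array(z,float);z/=np.linalg.norm(z);y=np.array(y,float);y-=z*(y@z);y/=np.linalg.norm(y)
    return Ro.from_matrix(np.c_[np.cross(y,z),y,z])
def rel(pos,R):
    p,C=cur(); print('shift',((np.array(pos)-p)*1e3).round(1).tolist(),'turn',(R*C.inv()).as_rotvec().round(3).tolist())
E
python3 - <<'E'
from fit import *
a=shot('side');b=shot('top')
R=lambda p,t:max(env.regions_of(p,t),key=lambda x:x['conf'])['region'].astype(np.float32)
lt,ls=R(b,'lid_edge'),R(a,'lid_edge')
print([ (r[0].round(4).tolist(),round(r[1],3)) for r in (fit([(b,LID,lt),(a,LID,ls)],[.544,.158,.838],(.02,.02,.1)),fit([(b,LID,lt)],[.544,.158,.838],(.02,.02,.1)),fit([(a,LID,ls)],[.544,.158,.838],(.02,.02,.1)))])
q,_=fit([(b,LID,lt),(a,LID,ls)],[.544,.158,.838],(.02,.02,.1))
rt=env.regions_of(b,'tread')[0]['region']; v,u=np.nonzero(rt); print('tread net',onz(b,(u.mean(),v.mean()),.045).round(4))
T=frame(q,[[-.12,0,.11]])[0]; print(T, frame(q,[[-.118,0,.051]]))
c,s=np.cos(q[2]),np.sin(q[2]); bx=np.array([c,s,0]);by=np.array([-s,c,0])
l=np.radians(30); rel(T,R_zy(np.sin(l)*bx-np.cos(l)*np.array([0,0,1]),-by))
E
```

```text
[([0.5449, 0.1596, 0.8463], np.float64(0.057)), ([0.5445, 0.1583, 0.8415], np.float64(0.021)), ([0.5442, 0.1599, 0.8343], np.float64(0.032))]
tread net [0.4693 0.0753 0.045 ]
[0.46535809 0.06976532 0.11      ] [[0.46668368 0.07126292 0.051     ]]
shift [171.7, 649.7, -86.6] turn [0.322, -0.417, 0.369]
```

{"op": "apply_moves", "data": {"targets": [[[40,200,40],[0,0,0.1]],[[40,200,40],[0,0,0.1]],[[40,200,40],[0.1,-0.13,0.2]],[[40,200,40],[0.1,-0.13,0.2]],[[80,400,40],[0.2,-0.25,0.3]],[[80,400,40],[0.2,-0.25,0.3]],[[80,400,40],[0.322,-0.417,0.369]],[[80,400,40],[0.322,-0.417,0.369]]], "hand": 0}}

```text
time_s: 2.4
tool_pos: [0.3709, -0.1909, 0.2364]
tool_rot: [179.9, -30.2, 48.4]
force: [-0.2, -0.8, 0.5]
grip_width: 0.0312
```

{"op": "apply_moves", "data": {"targets": [[[30,120,0],[0,0,0]],[[50,180,0],[0,0,0]],[[70,230,0],[0,0,0]],[[80,240,0],[0,0,0]],[[80,240,0],[0,0,0]],[[80,240,0],[0,0,0]]]}}

```text
time_s: 3.0
tool_pos: [0.4665, 0.0469, 0.2284]
tool_rot: [-178.7, -29.9, 48.5]
force: [0.1, -0.4, 0.8]
grip_width: 0.0003
```

```bash
cat > tgt.py <<'E'
from fit import *
q=np.array([.5446,.159,.842])
c,s=np.cos(q[2]),np.sin(q[2]); bx=np.array([c,s,0]);by=np.array([-s,c,0]);uz=np.array([0,0,1.])
l=np.radians(30); PR=R_zy(np.sin(l)*bx-np.cos(l)*uz,-by)
B=lambda x,y,z:frame(q,[[x,y,z]])[0]
E
python3 - <<'E'
from tgt import *
s=env.get_obs();print(s['time_s'],s['qpos'].round(1),s['tool_pos'],s['tool_rot'],s['force'].round(1),s['grip_width'])
rel(B(-.12,0,.11),PR)
E
```

```text
3.0 [ 14.  -17.3  -0.8 121.4 -30.   65.1 -17.7] [0.46649139 0.04687654 0.22836229] [-178.6646046   -29.87935431   48.47111231] [ 0.1 -0.4  0.8] 0.0002503763176140507
shift [-1.8, 22.6, -118.4] turn [-0.012, -0.016, -0.016]
```

{"op": "apply_moves", "data": {"targets": [[[0,22,-40],[0,0,0]],[[0,22,-80],[0,0,0]],[[0,22,-110],[0,0,0]],[[0,22,-120],[0,0,0]],[[0,22,-120],[0,0,0]]]}}

```text
time_s: 3.5
tool_pos: [0.4649, 0.0653, 0.1066]
tool_rot: [-178.4, -29.8, 48.1]
force: [0.8, -0.3, -0.0]
grip_width: 0.0006
```

Run:
```python
from tgt import *
s=env.get_obs();print(s['time_s'],s['qpos'].round(1),s['tool_pos'],s['tool_rot'],s['force'].round(1))
rel(B(-.12,0,.11),PR)
a=shot('side');b=shot('top')
ims=[]
for p in (a,b):
    u=proj(p,B(-.12,0,.08))[0].astype(int); x0,y0=max(u[0]-65,0),max(u[1]-65,0)
    im=cv2.resize(p['image'][y0:y0+130,x0:x0+130,::-1],(390,390),interpolation=cv2.INTER_CUBIC)
    for P in (B(-.118,0,.051),B(-.141,.035,.051),B(-.141,-.035,.051),s['tool_pos']):
        w=((proj(p,P)[0]-[x0,y0]+.5)*3).astype(int); cv2.circle(im,tuple(int(k) for k in w),3,(0,0,255),1)
    ims.append(im)
cv2.imwrite('pics/c.png',np.hstack(ims))
```

```text
3.5 [ 12.1 -11.1  -1.9 131.4 -35.2  50.1 -10.5] [0.46493635 0.06530218 0.10660221] [-178.42168664  -29.76295957   48.10753122] [ 0.8 -0.3 -0. ]
shift [-0.3, 4.2, 3.4] turn [-0.013, -0.021, -0.011]
```

View pics/c.png

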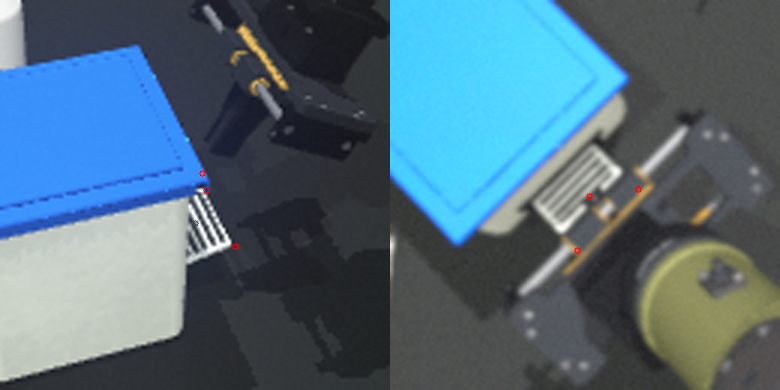

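{"op": "apply_moves", "data": {"targets": [[[0,3,-20],[0,0,0]],[[0,3,-40],[0,0,0]],[[0,3,-43],[0,0,0]],[[0,3,-46],[0,0,0]],[[0,3,-49],[0,0,0]],[[0,3,-52],[0,0,0]]]}}

```text
time_s: 4.2
tool_pos: [0.4669, 0.0678, 0.0567]
tool_rot: [-178.7, -29.9, 48.2]
force: [-0.4, -0.2, 0.2]
grip_width: 0.0005
```

{"op": "apply_moves", "data": {"targets": [[[0,0,-3],[0,0,0]],[[0,0,-6],[0,0,0]]]}}

```text
time_s: 4.4
tool_pos: [0.466, 0.068, 0.0497]
tool_rot: [-178.6, -29.8, 48.2]
force: [-0.1, 0.2, 0.2]
grip_width: 0.0004
```

{"op": "apply_moves", "data": {"targets": [[[0,0,-3],[0,0,0]],[[0,0,-6],[0,0,0]]]}}

```text
time_s: 4.6
tool_pos: [0.4657, 0.0681, 0.0433]
tool_rot: [-178.6, -29.8, 48.2]
force: [-0.3, -0.3, 0.5]
grip_width: 0.0
```

Run:
```python
from tgt import *
s=env.get_obs();print(s['time_s'],s['tool_pos'],s['force'].round(1))
a=shot('side');b=shot('top')
ims=[]
for p in (a,b):
    u=proj(p,B(-.12,0,.05))[0].astype(int); x0,y0=max(u[0]-40,0),max(u[1]-40,0)
    im=cv2.resize(p['image'][y0:y0+80,x0:x0+80,::-1],(400,400),interpolation=cv2.INTER_CUBIC)
    im=np.clip(im.astype(float)*1.6,0,255).astype(np.uint8)
    for P in (B(-.141,.035,.051),B(-.141,-.035,.051),s['tool_pos']):
        w=((proj(p,P)[0]-[x0,y0]+.5)*5).astype(int); cv2.circle(im,tuple(int(k) for k in w),3,(0,0,255),1)
    ims.append(im)
cv2.imwrite('pics/d.png',np.hstack(ims)[:, :800])
```

```text
4.6 [0.46574713 0.06813282 0.04328632] [-0.3 -0.3  0.5]
```

View pics/d.png

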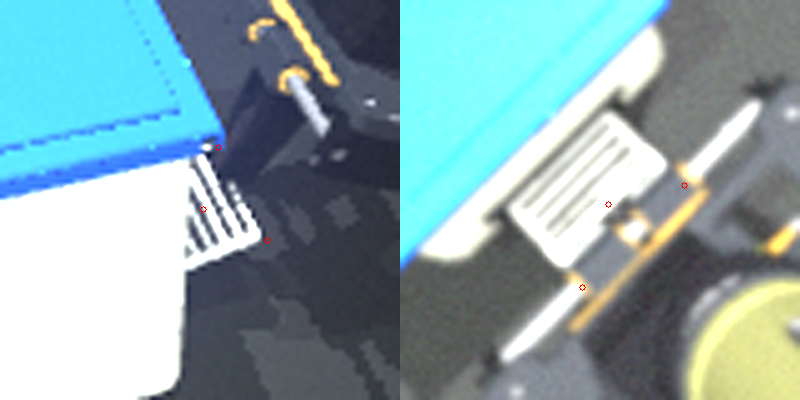

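Run:
```python
from tgt import *
s=env.get_obs();P,C=cur();z=C.as_matrix()[:,2];x=C.as_matrix()[:,0];y=C.as_matrix()[:,1]
a=shot('side');b=shot('top')
ims=[]
for p,k in ((a,10),(b,10)):
    u=proj(p,B(-.13,0,.06))[0].astype(int); w=40;x0,y0=u[0]-w//2,u[1]-30
    im=cv2.resize(p['image'][y0:y0+60,x0:x0+w,::-1],None,fx=k,fy=k,interpolation=cv2.INTER_CUBIC)
    im=np.clip(255*(im/255.)**.5,0,255).astype(np.uint8)
    f=lambda Q:tuple(int(t) for t in (proj(p,Q)[0]-[x0,y0]+.5)*k)
    for d in (-.01,.01): cv2.line(im,f(P+d*x),f(P+d*x-.05*z),(0,0,255),1)
    cv2.line(im,f(P),f(P-.07*z),(0,255,0),1)
    cv2.polylines(im,[np.array([f(B(i,j,.051)) for i,j in((-.085,-.035),(-.141,-.035),(-.141,.035),(-.085,.035))])],True,(255,0,255),1)
    ims.append(im)
cv2.imwrite('pics/e.png',np.hstack(ims))
```

```text
(no output)
```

View pics/e.png

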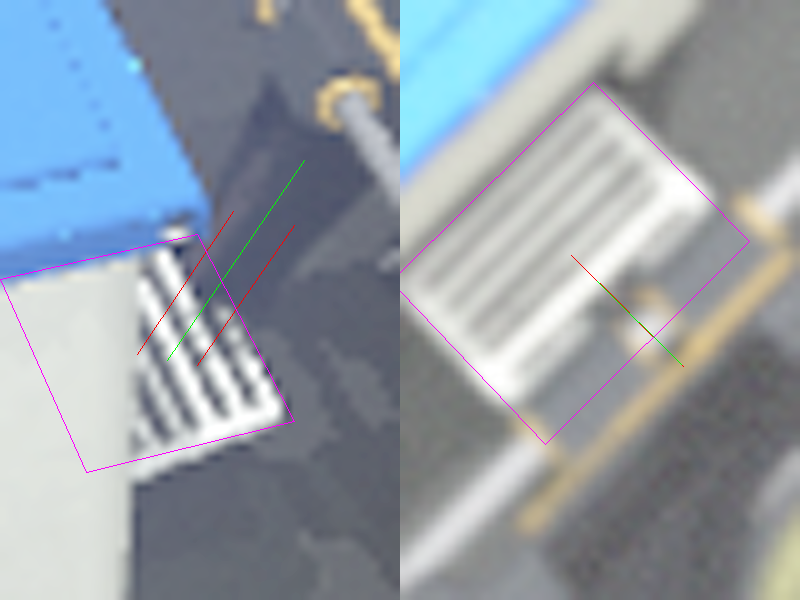

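Run:
```python
from tgt import *
a=shot('side');b=shot('top');P,C=cur()
np.savez('s1.npz',a=a['image'],b=b['image'],P=P,C=C.as_matrix())
```

{"op": "apply_moves", "data": {"targets": [[[-15,-15,40],[0,0,0]],[[-30,-40,80],[0,0,0]],[[-50,-70,120],[0,0,0]],[[-50,-70,120],[0,0,0]]]}}

```text
time_s: 5.3
tool_pos: [0.4198, -0.004, 0.1635]
tool_rot: [-178.4, -29.9, 48.3]
force: [6.8, -2.5, 1.2]
grip_width: 0.0007
```

Run:
```python
from tgt import *
d=np.load('s1.npz');P=d['P'];M=d['C'];z=M[:,2];x=M[:,0]
a=shot('side');b=shot('top');print(env.get_obs()['tool_pos'])
ims=[]
for p,o,k in ((a,d['a'],8),(b,d['b'],8)):
    u=proj(p,B(-.13,0,.07))[0].astype(int); x0,y0=u[0]-25,u[1]-25
    cr=lambda i:cv2.resize(i[y0:y0+50,x0:x0+50,::-1],(400,400),interpolation=cv2.INTER_CUBIC).astype(float)
    D=np.clip(128+2.5*(cr(o)-cr(p['image'])),0,255).astype(np.uint8)
    f=lambda Q:tuple(int(t) for t in (proj(p,Q)[0]-[x0,y0]+.5)*k)
    for im in (D,):
        cv2.line(im,f(P),f(P-.07*z),(0,255,0),1)
        cv2.polylines(im,[np.array([f(B(i,j,.051)) for i,j in((-.085,-.035),(-.141,-.035),(-.141,.035),(-.085,.035))])],True,(255,0,255),1)
    ims.append(D)
cv2.imwrite('pics/f.png',np.hstack(ims))
```

```text
[ 0.42073494 -0.0086214   0.16339439]
```

View pics/f.png

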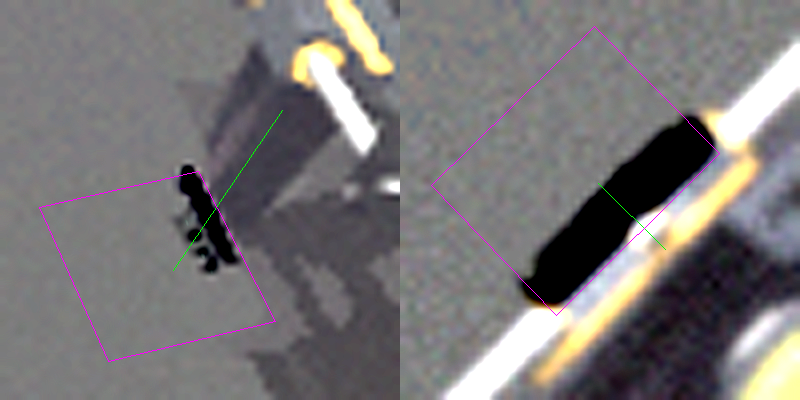

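Run:
```python
from tgt import *
rel(B(-.110,0,.060),PR); rel(B(-.113,0,.1),PR)
```

```text
shift [50.6, 85.6, -103.4] turn [-0.012, -0.018, -0.004]
shift [48.6, 83.3, -63.4] turn [-0.012, -0.018, -0.004]
```

{"op": "apply_moves", "data": {"targets": [[[40,60,-40],[0,0,0]],[[55,79,-75],[0,0,0]],[[55,79,-100],[0,0,0]],[[55,79,-107],[0,0,0]],[[55,79,-112],[0,0,0]]]}}

```text
time_s: 5.9
tool_pos: [0.4731, 0.0767, 0.0484]
tool_rot: [-178.2, -29.8, 48.3]
force: [0.4, -0.0, 0.8]
grip_width: 0.0004
```

{"op": "apply_moves", "data": {"targets": [[[0,0,-3],[0,0,0]],[[0,0,-6],[0,0,0]]]}}

```text
time_s: 6.1
tool_pos: [0.4756, 0.0744, 0.045]
tool_rot: [-178.5, -29.9, 48.2]
force: [0.1, 0.2, 0.4]
grip_width: 0.0005
```

{"op": "apply_moves", "data": {"targets": [[[0,0,-3],[0,0,0]],[[0,0,-6],[0,0,0]]]}}

```text
time_s: 6.3
tool_pos: [0.4752, 0.0745, 0.0385]
tool_rot: [-178.5, -29.9, 48.2]
force: [0.2, -0.0, 0.4]
grip_width: 0.0005
```

{"op": "apply_moves", "data": {"targets": [[[0,0,-3],[0,0,0]],[[0,0,-4],[0,0,0]]]}}

```text
time_s: 6.5
tool_pos: [0.4757, 0.0747, 0.035]
tool_rot: [-178.4, -29.9, 48.2]
force: [-3.5, -1.3, 9.4]
grip_width: 0.0003
```

Run:
```python
from tgt import *
d=np.load('s1.npz')
P,C=cur();z=C.as_matrix()[:,2]
s=env.get_obs();print(s['tool_pos'],s['force'].round(1),s['qpos'].round(1))
a=shot('side');b=shot('top')
ims=[]
for p,k in ((a,8),(b,8)):
    u=proj(p,B(-.13,0,.07))[0].astype(int); x0,y0=u[0]-25,u[1]-25
    im=cv2.resize(p['image'][y0:y0+50,x0:x0+50,::-1],(400,400),interpolation=cv2.INTER_CUBIC)
    im=np.clip(255*(im/255.)**.5,0,255).astype(np.uint8)
    f=lambda Q:tuple(int(t) for t in (proj(p,Q)[0]-[x0,y0]+.5)*k)
    cv2.line(im,f(P),f(P-.07*z),(0,255,0),1)
    cv2.polylines(im,[np.array([f(B(i,j,.051)) for i,j in((-.085,-.035),(-.141,-.035),(-.141,.035),(-.085,.035))])],True,(255,0,255),1)
    ims.append(im)
cv2.imwrite('pics/g.png',np.hstack(ims))
```

```text
[0.47572974 0.07470399 0.03500798] [-3.5 -1.3  9.4] [ 27.9  -2.4 -19.1 133.8 -42.8  40.9  -1.4]
```

View pics/g.png

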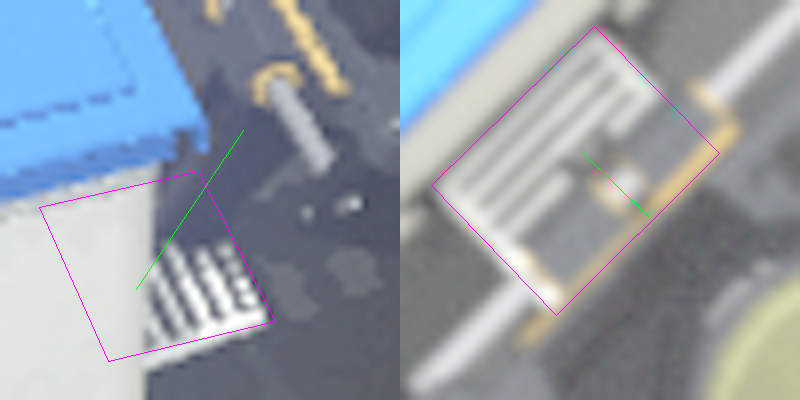

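{"op": "apply_moves", "data": {"targets": [[[0,0,-3],[0,0,0]],[[0,0,-6],[0,0,0]],[[0,0,-9],[0,0,0]],[[0,0,-12],[0,0,0]]]}}

```text
time_s: 7.0
tool_pos: [0.476, 0.074, 0.0237]
tool_rot: [-178.5, -29.9, 48.2]
force: [-8.8, -5.1, 17.0]
grip_width: 0.001
```

{"op": "apply_moves", "data": {"targets": [[[0,0,-2],[0,0,0]],[[0,0,-4],[0,0,0]],[[0,0,-6],[0,0,0]]]}}

```text
time_s: 7.3
tool_pos: [0.4756, 0.0736, 0.017]
tool_rot: [-178.5, -29.9, 48.2]
force: [-6.6, -6.1, 11.9]
grip_width: 0.0005
```

{"op": "apply_moves", "data": {"targets": [[[0,0,-2],[0,0,0]],[[0,0,-4],[0,0,0]]]}}

```text
time_s: 7.5
tool_pos: [0.4756, 0.0736, 0.0129]
tool_rot: [-178.5, -29.9, 48.2]
force: [-5.0, -5.5, 11.1]
grip_width: 0.0002
```

{"op": "apply_moves", "data": {"targets": [[[0,0,-1.5],[0,0,0]],[[0,0,-2.5],[0,0,0]]]}}

```text
time_s: 7.7
tool_pos: [0.4755, 0.0736, 0.0101]
tool_rot: [-178.5, -29.9, 48.1]
force: [-3.8, -4.8, 9.1]
grip_width: 0.0006
```

{"op": "apply_moves", "data": {"targets": [[[0,0,-1],[0,0,0]],[[0,0,-2],[0,0,0]]]}}

```text
time_s: 7.9
tool_pos: [0.4756, 0.0737, 0.0081]
tool_rot: [-178.5, -29.9, 48.1]
force: [-4.3, -3.5, 7.4]
grip_width: 0.0006
```

{"op": "apply_moves", "data": {"targets": [[[0,0,-0.5],[0,0,0]],[[0,0,-1],[0,0,0]]]}}

```text
time_s: 8.1
tool_pos: [0.4756, 0.0738, 0.0071]
tool_rot: [-178.5, -29.9, 48.2]
force: [-3.1, -3.4, 7.0]
grip_width: 0.0002
```

{"op": "apply_moves", "data": {"targets": [[[0,0,-1],[0,0,0]],[[0,0,-1.5],[0,0,0]]]}}

```text
time_s: 8.3
tool_pos: [0.4757, 0.0738, 0.0056]
tool_rot: [-178.5, -29.9, 48.2]
force: [-1.6, -4.1, 7.1]
grip_width: 0.0001
```

{"op": "apply_moves", "data": {"targets": [[[0,0,-1],[0,0,0]],[[0,0,-1],[0,0,0]]]}}

```text
time_s: 8.5
tool_pos: [0.4757, 0.0739, 0.0046]
tool_rot: [-178.5, -29.9, 48.2]
force: [-2.7, -2.8, 6.7]
grip_width: 0.0005
```

Run:
```python
from tgt import *
s=env.get_obs();print(s['tool_pos'],s['force'].round(1))
a=shot('side')
for t in('lid_edge','tread'): print(t,[(round(r['conf'],2),r['rect']) for r in env.regions_of(a,t)])
for th in (1.2,1.5,1.67,1.85): print(th,proj(a,B(.091-.184*np.cos(th),0,.182+.184*np.sin(th))).round(0))
cv2.imwrite('pics/h.png',cv2.resize(a['image'][100:320,200:400,::-1],None,fx=2,fy=2))
```

```text
[0.47571928 0.07391772 0.00460583] [-2.7 -2.8  6.7]
lid_edge [(0.87, [221.1, 149.1, 248.9, 264.0])]
tread [(0.65, [331.3, 262.1, 341.1, 273.7])]
1.2 [[270. 165.]]
1.5 [[242. 164.]]
1.67 [[226. 167.]]
1.85 [[209. 172.]]
```

View pics/h.png

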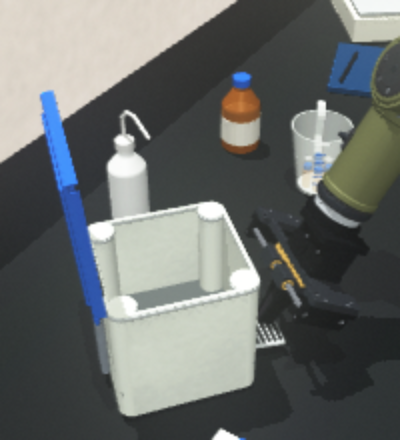

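{"op": "apply_moves", "data": {"targets": [[[0,0,-1],[0,0,0]],[[0,0,-1.5],[0,0,0]]]}}

```text
time_s: 8.85
tool_pos: [0.4759, 0.074, 0.0033]
tool_rot: [-178.5, -29.9, 48.2]
force: [-3.1, -3.7, 8.0]
grip_width: 0.0007
```

{"op": "apply_moves", "data": {"targets": [[[0,0,-1],[0,0,0]],[[0,0,-1],[0,0,0]]]}}

```text
time_s: 9.05
tool_pos: [0.476, 0.074, 0.003]
tool_rot: [-178.5, -29.9, 48.2]
force: [-8.3, -5.3, 16.6]
grip_width: 0.0003
```

{"op": "apply_moves", "data": {"targets": [[[0,0,-0.5],[0,0,0]],[[0,0,-0.8],[0,0,0]],[[0,0,-0.8],[0,0,0]]]}}

```text
time_s: 9.35
tool_pos: [0.4761, 0.0741, 0.0028]
tool_rot: [-178.4, -30.0, 48.2]
force: [-11.5, -5.5, 23.3]
grip_width: 0.0004
```

{"op": "apply_moves", "data": {"targets": [[[0,0,5],[0,0,0]],[[0,0,15],[0,0,0]],[[0,0,25],[0,0,0]],[[0,0,35],[0,0,0]],[[-10,-12,60],[0,0,0]],[[-30,-34,100],[0,0,0]],[[-40,-54,130],[0,0,0]],[[-40,-74,150],[0,0,0]]]}}

```text
time_s: 10.15
tool_pos: [0.434, 0.0001, 0.1534]
tool_rot: [-178.6, -29.8, 48.3]
force: [0.9, 0.5, 0.0]
grip_width: 0.0004
```

Run:
```python
from tgt import *
s=env.get_obs();print(s['time_s'],s['tool_pos'],s['force'].round(1),s['qpos'].round(1))
a=shot('side')
for t in('lid_edge','tread'): print(t,[(round(r['conf'],2),r['rect']) for r in env.regions_of(a,t)])
# jug grasp
jq=np.array([.5447,-.2778,1.9891]); jx=np.array([np.cos(jq[2]),np.sin(jq[2]),0]);jy=np.array([-jx[1],jx[0],0])
g=frame(jq,[[-.091,0,.088]])[0];print('grip',g,jx)
for lean in (20,30,40):
    l=np.radians(lean); z=np.sin(l)*jx-np.cos(l)*uz
    for sg in (1,-1):
        print(lean,sg); rel(g+.019*z-.12*z, R_zy(z,sg*jy)); print((g+.019*z).round(4))
```

```text
10.15 [4.34046584e-01 8.61693134e-05 1.53372645e-01] [0.9 0.5 0. ] [ 34.4 -15.3 -10.9 128.6 -36.   62.9  -1.8]
lid_edge [(0.82, [202.0, 152.0, 253.1, 263.7])]
tread [(0.54, [329.7, 245.1, 339.3, 270.5])]
grip [ 0.5816652  -0.36095392  0.088     ] [-0.40621097  0.91377932  0.        ]
20 1
shift [160.1, -392.4, 30.6] turn [0.129, 1.016, -1.849]
[ 0.579  -0.355   0.0701]
20 -1
shift [160.1, -392.4, 30.6] turn [-0.184, 0.005, 1.135]
[ 0.579  -0.355   0.0701]
30 1
shift [166.6, -407.0, 23.1] turn [0.16, 1.213, -1.782]
[ 0.5778 -0.3523  0.0715]
30 -1
shift [166.6, -407.0, 23.1] turn [-0.001, -0.023, 1.136]
[ 0.5778 -0.3523  0.0715]
40 1
shift [172.5, -420.2, 13.0] turn [0.19, 1.406, -1.703]
[ 0.5767 -0.3498  0.0734]
40 -1
shift [172.5, -420.2, 13.0] turn [0.181, -0.05, 1.131]
[ 0.5767 -0.3498  0.0734]
```

```bash
cat > kin.py <<'E'
import numpy as np, itertools
from scipy.spatial.transform import Rotation as Ro
S=[([63.947,18.439,-4.017,83.174,1.296,78.538,-3.26],[.293,-.579,.195],[-179.894,.006,26.865]),
([14.,-17.3,-.8,121.4,-30.,65.1,-17.7],[.46649,.04688,.22836],[-178.66,-29.88,48.47]),
([12.1,-11.1,-1.9,131.4,-35.2,50.1,-10.5],[.46494,.0653,.1066],[-178.42,-29.76,48.11]),
([27.9,-2.4,-19.1,133.8,-42.8,40.9,-1.4],[.47573,.0747,.035],[-178.4,-29.9,48.2]),
([34.4,-15.3,-10.9,128.6,-36.,62.9,-1.8],[.43405,.0001,.15337],[-178.6,-29.8,48.3])]
ax='zyzyzyz'
def Rs(q,s):
    R=Ro.identity();o=[]
    for k in range(7):
        R=R*Ro.from_euler(ax[k],s[k]*q[k],degrees=True); o.append(R)
    return o
def tool(R,off): return R*Ro.from_euler('z',off,degrees=True)
if __name__=='__main__':
    res=[]
    for s in itertools.product([1,-1],repeat=7):
        T=[Rs(q,s)[-1] for q,_,_ in S]
        D=[t.inv()*Ro.from_euler('xyz',r,degrees=True) for t,(_,_,r) in zip(T,S)]
        m=Ro.concatenate(D).mean(); e=max((m.inv()*d).magnitude() for d in D); res.append((np.degrees(e),s,m.as_rotvec(degrees=True).round(1)))
    res.sort(key=lambda r:r[0]); print(*res[:4],sep='\n')
    s=res[0][1]
    A=[];b=[]
    for q,p,_ in S:
        R=[np.eye(3)]+[r.as_matrix() for r in Rs(q,s)]
        A.append(np.c_[R[0][:,2],R[2][:,[0,2]],R[4][:,[0,2]],R[7][:,2]]); b+=list(p)
    A=np.vstack(A); L,rr,rk,sv=np.linalg.lstsq(A,np.array(b),rcond=None); print(L.round(4),'res',(A@L-b).round(4),sv)
E
python3 kin.py
```

```text
(np.float64(0.06690637029100617), (-1, 1, -1, 1, -1, 1, -1), array([ 0.,  0., 90.]))
(np.float64(21.601511096221827), (-1, 1, -1, 1, -1, 1, 1), array([  0. ,   0. , 103.8]))
(np.float64(24.03855651181832), (-1, 1, 1, 1, -1, 1, -1), array([ 5.7,  3.5, 77.2]))
(np.float64(25.12980667591862), (-1, -1, 1, -1, 1, -1, -1), array([-12.4,  -8.3, 102.8]))
[ 0.1986  0.0139  0.456  -0.0085  0.5008  0.3409] res [ 0.0227  0.0122 -0.0012 -0.0034  0.003   0.0006 -0.002   0.0032  0.001
  0.0009 -0.002  -0.0013  0.0034 -0.0037  0.0009] [4.34499836 3.11862672 0.88379163 0.55713862 0.50284858 0.22540824]
```

Run:
```python
from kin import *
s=(-1,1,-1,1,-1,1,-1)
cols={'h':(0,2),'1x':(1,0),'2x':(2,0),'2y':(2,1),'3':(2,2),'4x':(4,0),'4y':(4,1),'4z':(4,2),'6x':(6,0),'6y':(6,1),'7z':(7,2),'1y':(1,1)}
def go(names):
    A=[];b=[]
    for q,p,_ in S:
        R=[np.eye(3)]+[r.as_matrix() for r in Rs(q,s)]
        A.append(np.stack([R[cols[n][0]][:,cols[n][1]] for n in names],1)); b+=list(p)
    A=np.vstack(A); L,*_=np.linalg.lstsq(A,np.array(b),rcond=None); print(dict(zip(names,L.round(3))),'max',abs(A@L-b).max().round(4))
go(['h','3','4z','7z']); go(['h','1x','3','4z','7z']); go(['h','1x','3','4z','6x','7z']); go(['h','2y','3','4z','4y','7z'])
go(['h','1x','1y','3','4z','7z']);go(['h','1x','1y','3','4x','4z','6x','6y','7z'])
```

```text
{'h': np.float64(0.218), '3': np.float64(0.452), '4z': np.float64(0.518), '7z': np.float64(0.341)} max 0.0243
{'h': np.float64(0.209), '1x': np.float64(0.022), '3': np.float64(0.455), '4z': np.float64(0.494), '7z': np.float64(0.344)} max 0.0228
{'h': np.float64(0.208), '1x': np.float64(0.026), '3': np.float64(0.455), '4z': np.float64(0.495), '6x': np.float64(0.004), '7z': np.float64(0.343)} max 0.0226
{'h': np.float64(0.249), '2y': np.float64(-0.013), '3': np.float64(0.468), '4z': np.float64(0.512), '4y': np.float64(-0.014), '7z': np.float64(0.395)} max 0.0005
{'h': np.float64(0.247), '1x': np.float64(0.005), '1y': np.float64(-0.026), '3': np.float64(0.468), '4z': np.float64(0.509), '7z': np.float64(0.394)} max 0.0025
{'h': np.float64(0.24), '1x': np.float64(0.003), '1y': np.float64(-0.023), '3': np.float64(0.469), '4x': np.float64(-0.007), '4z': np.float64(0.506), '6x': np.float64(-0.003), '6y': np.float64(-0.003), '7z': np.float64(0.395)} max 0.0013
```

```bash
cat > ik.py <<'E'
from tgt import *
from kin import Rs
from scipy.optimize import least_squares
sg=(-1,1,-1,1,-1,1,-1)
lo=np.array([-163.93,-17.29,-79.2,3.27,-89.18,5.43,-154.24]);hi=np.array([163.93,119.83,71.16,140.29,269.18,117.66,154.24])
def fk(q):
    R=[r.as_matrix() for r in Rs(q,sg)]
    e=.249*uz-.013*R[1][:,1]+.468*R[1][:,2]; w=e-.014*R[3][:,1]+.512*R[3][:,2]
    return w+.395*R[6][:,2], Ro.from_matrix(R[6])*Ro.from_euler('z',90,degrees=True), e, w
def ik(p,R,q0,reg=1e-3):
    def f(q):
        P,C,_,_=fk(q); return np.r_[(P-p)*10,(C*R.inv()).as_rotvec()*3,reg*(q-q0)/10]
    r=least_squares(f,np.clip(q0,lo+.5,hi-.5),bounds=(lo,hi)); P,C,_,_=fk(r.x)
    return r.x,np.linalg.norm(P-p)*1e3,np.degrees((C*R.inv()).magnitude())
JG=np.array([-.091,0,.088]);LIP=np.array([.05,0,.12])
def gr(lean,sgn=-1):  # tool rot & TCP in jug frame
    l=np.radians(lean); z=np.array([np.sin(l),0,-np.cos(l)]); return R_zy(z,sgn*np.array([0,1.,0])), JG+.019*z
def pose(phi,th,lip,lean,sgn=-1):
    Rj=Ro.from_euler('ZY',[phi,th],degrees=True); Rt,t=gr(lean,sgn)
    return lip+Rj.apply(t-LIP), Rj*Rt
E
python3 - <<'E'
from ik import *
jq=np.array([.5447,-.2778,0]); q0=env.get_obs()['qpos']
for lean in (0,20,30,45,60):
  for sgn in (-1,1):
    base=jq+[0,0,0]; lip0=base+Ro.from_euler('z',114,degrees=True).apply(LIP)
    p,R=pose(114,0,lip0,lean,sgn); q,e,a=min((ik(p,R,s) for s in (q0,np.array([60,20,0,80,0,70,0.]),np.array([60,20,0,80,90,70,-90.]))),key=lambda r:r[1]+r[2]*5)
    print('GRASP',lean,sgn,q.round(0),round(e,1),round(a,1))
    if e>3: continue
    for phi in (100,114,138,160):
        qq=q;out=[]
        for i in range(1,13):
            f=i/12; th=130*max(0,(f-.4)/.6); ph=114+(phi-114)*min(1,f/.4); d=np.radians(phi)
            L1=B(-.015,0,.24)-.03*np.array([np.cos(d),np.sin(d),0]); lip=(lip0+[0,0,.2])*(1-min(1,f/.5))+L1*min(1,f/.5)
            qq,e,a=ik(*pose(ph,th,lip,lean,sgn),qq); out.append((round(th),round(e),round(a)))
        P,C,el,w=fk(qq); print('  phi',phi,[o for o in out if o[1]>2 or o[2]>2][:4],qq.round(0),'wrist',w.round(2))
E
```

```text
GRASP 0 -1 [ 45.  29. -21.  85.  11.  68.  46.] 0.0 0.0
  phi 100 [] [-77.  61.  41.  93.  68. 118. -35.] wrist [0.48 0.47 0.13]
  phi 114 [] [-76.  53.  32. 104.  76. 118. -48.] wrist [0.4  0.44 0.13]
  phi 138 [] [-74.  42.  21. 122.  91. 118. -67.] wrist [0.29 0.36 0.13]
  phi 160 [] [-71.  37.  18. 137. 106. 118. -85.] wrist [0.23 0.26 0.13]
GRASP 0 1 [  51.   30.  -30.   85.   15.   69. -137.] 0.0 0.0
  phi 100 [(22, 31, 11), (40, 48, 19), (58, 60, 26), (76, 71, 31)] [ -86.   80.   71.   74.   44.  107. -154.] wrist [0.53 0.59 0.21]
  phi 114 [(22, 11, 4), (40, 35, 13), (58, 54, 22), (76, 70, 30)] [ -96.   74.   71.   83.   43.   98. -154.] wrist [0.44 0.6  0.25]
  phi 138 [(40, 16, 5), (58, 47, 17), (76, 73, 28), (94, 95, 40)] [-109.   59.   71.   93.   47.   86. -154.] wrist [0.33 0.59 0.35]
  phi 160 [(58, 7, 3), (76, 38, 18), (94, 73, 33), (112, 102, 48)] [ -96.  -17.   21.  133.  104.   97. -154.] wrist [0.13 0.31 0.46]
GRASP 20 -1 [ 47.  43. -21.  67.   2.  89.  53.] 0.0 0.0
  phi 100 [] [-74.  50.  33.  89.  62. 118. -34.] wrist [0.47 0.53 0.24]
  phi 114 [] [-70.  39.  1
[... 2193 characters left out ...]
0.4 ]
GRASP 45 1 [  52.   67.  -38.   39.    6.  117. -132.] 0.0 0.0
  phi 100 [(0, 12, 4), (58, 28, 10), (76, 46, 17), (94, 58, 24)] [ -78.   62.   71.   61.   25.  112. -154.] wrist [0.57 0.59 0.47]
  phi 114 [(0, 16, 5), (0, 4, 1), (58, 6, 2), (76, 32, 11)] [ -89.   53.   71.   73.   26.  100. -154.] wrist [0.49 0.57 0.51]
  phi 138 [(0, 23, 7), (0, 17, 5), (0, 13, 4), (0, 9, 3)] [  32.  -17.  -70.  103.   43.   72. -154.] wrist [0.3  0.35 0.64]
  phi 160 [(0, 28, 9), (0, 28, 8), (0, 28, 9), (0, 29, 9)] [  -2.  -17.  -40.  113.   48.   60. -154.] wrist [0.27 0.29 0.62]
GRASP 60 -1 [ 54.  68. -34.  42.  -5. 118.  48.] 25.9 7.9
GRASP 60 1 [  54.   68.  -34.   42.   -5.  118. -132.] 25.9 7.9
```

Run:
```python
from ik import *
a=shot('side');b=shot('top')
an=np.linspace(0,2*np.pi,30); ring=lambda r,z:np.c_[r*np.cos(an),r*np.sin(an),0*an+z]
BO=[np.r_[ring(.035,0),ring(.035,.095)],np.r_[ring(.033,.1),ring(.014,.11)],np.r_[ring(.014,.1),ring(.014,.14)]]
WA=[np.r_[ring(.03,0),ring(.03,.12)],np.r_[ring(.03,.12),ring(.01,.15)]]
for t,m,q0 in (('reagent_bottle',BO,[.706,-.317,0]),('wash_bottle',WA,[.749,-.041,0])):
    rs=[]
    for p in(a,b):
        r=env.regions_of(p,t); rs.append((p,m,r[0]['region'].astype(np.float32)) if r else None)
    for it in ([x for x in rs if x],rs[:1],rs[1:]):
        if it and it[0]: f=fit(it,q0); print(t,f[0][:2].round(4),round(f[1],3))
```

```text
reagent_bottle [ 0.7187 -0.3208] 0.205
reagent_bottle [ 0.7192 -0.3237] 0.101
reagent_bottle [ 0.7193 -0.3203] 0.095
wash_bottle [ 0.7605 -0.0421] 0.351
wash_bottle [ 0.7722 -0.057 ] 0.205
wash_bottle [ 0.7609 -0.042 ] 0.105
```

{"op": "apply_moves", "data": {"targets": [[[0,-40,30],[0,0,0.14]],[[10,-80,70],[0,0,0.28]],[[30,-120,100],[0,0,0.42]],[[60,-160,120],[0,0,0.56]],[[95,-200,120],[0,0,0.7]],[[125,-245,120],[0,0,0.84]],[[150,-290,120],[0,0,0.98]],[[170,-335,120],[0,0,1.1]]], "hand": 60}}

```text
time_s: 11.4
tool_pos: [0.5945, -0.3079, 0.2685]
tool_rot: [-178.3, -29.9, 110.8]
force: [2.5, 0.5, 0.5]
grip_width: 0.0552
```

{"op": "apply_moves", "data": {"targets": [[[5,-50,0],[0,0,0.036]],[[5,-82,0],[0,0,0.036]],[[5,-82,0],[0,0,0.036]]]}}

```text
time_s: 11.7
tool_pos: [0.5881, -0.3841, 0.2629]
tool_rot: [178.8, -27.1, 112.4]
force: [-0.4, -0.8, -0.1]
grip_width: 0.0596
```

Run:
```python
from ik import *
s=env.get_obs();print(s['time_s'],s['qpos'].round(1),s['tool_pos'],s['tool_rot'],s['grip_width'])
jq=np.array([.5447,-.2778,1.9891]); jx=np.array([np.cos(jq[2]),np.sin(jq[2]),0]);jy=np.array([-jx[1],jx[0],0]);g=frame(jq,[[-.091,0,.088]])[0]
l=np.radians(30); z=np.sin(l)*jx-np.cos(l)*uz
rel(g+.019*z-.1*z,R_zy(z,-jy))
```

```text
11.7 [ 40.1  46.9  -3.9  38.  -13.2 117.6  55.1] [ 0.5881106  -0.3840634   0.26293438] [178.79211082 -27.12385527 112.35326828] 0.05963349710808838
shift [10.0, -13.9, -104.8] turn [0.039, 0.037, 0.038]
```

{"op": "apply_moves", "data": {"targets": [[[5,-7,-35],[0.03,0.03,0.03]],[[8,-12,-70],[0.039,0.037,0.038]],[[10,-14,-100],[0.039,0.037,0.038]],[[10,-14,-100],[0.039,0.037,0.038]],[[10,-14,-100],[0.039,0.037,0.038]]]}}

```text
time_s: 12.2
tool_pos: [0.5981, -0.396, 0.1684]
tool_rot: [-180.0, -29.7, 114.0]
force: [-0.6, 0.2, 1.2]
grip_width: 0.0601
```

```bash
cat > jg.py <<'E'
from ik import *
jq=np.array([.5447,-.2778,1.9891]); jx=np.array([np.cos(jq[2]),np.sin(jq[2]),0]);jy=np.array([-jx[1],jx[0],0]);g=frame(jq,[[-.091,0,.088]])[0]
l=np.radians(30); z=np.sin(l)*jx-np.cos(l)*uz; GR=R_zy(z,-jy)
E
python3 - <<'E'
from jg import *
s=env.get_obs();print(s['time_s'],s['qpos'].round(1),s['tool_pos'],s['tool_rot'],s['grip_width'])
for d in (-.05,0,.008): rel(g+.019*z+d*z,GR)
P,C=cur();M=C.as_matrix();a=shot('side');b=shot('top');ims=[]
for p,k in ((a,5),(b,5)):
    u=proj(p,g+[0,0,.05])[0].astype(int); x0,y0=u[0]-40,u[1]-40
    im=cv2.resize(p['image'][y0:y0+80,x0:x0+80,::-1],(400,400),interpolation=cv2.INTER_CUBIC)
    im=np.clip(255*(im/255.)**.6,0,255).astype(np.uint8)
    f=lambda Q:tuple(int(t) for t in (proj(p,Q)[0]-[x0,y0]+.5)*k)
    for sg_ in (-.03,.03): cv2.line(im,f(P+sg_*M[:,1]),f(P+sg_*M[:,1]-.07*M[:,2]),(0,255,0),1)
    cv2.circle(im,f(g),3,(0,0,255),1); ims.append(im)
cv2.imwrite('pics/i.png',np.hstack(ims))
E
```

```text
12.2 [ 43.6  54.  -14.3  38.1  -4.7 113.9  55.6] [ 0.59814074 -0.39597906  0.16840657] [-179.97887875  -29.69819604  114.0103274 ] 0.060059563409733084
shift [-10.2, 20.9, -53.6] turn [0.005, 0.002, -0.001]
shift [-20.3, 43.7, -96.9] turn [0.005, 0.002, -0.001]
shift [-22.0, 47.4, -103.8] turn [0.005, 0.002, -0.001]
```

View pics/i.png

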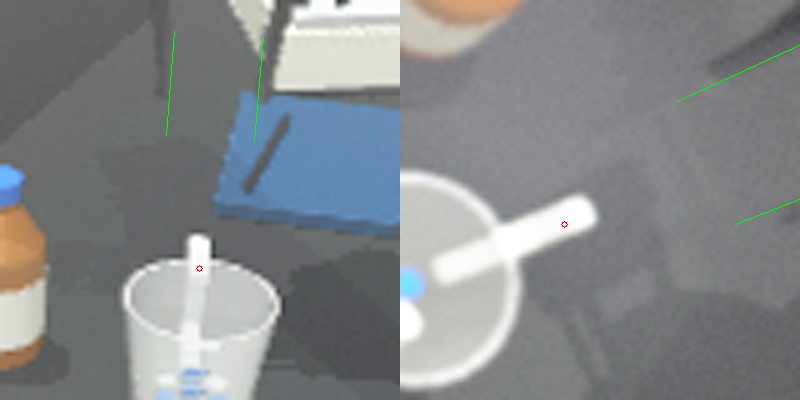

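{"op": "apply_moves", "data": {"targets": [[[-8,17,-36],[0,0,0]],[[-14,31,-68],[0,0,0]],[[-19,41,-89],[0,0,0]],[[-23,50,-109],[0,0,0]],[[-23,50,-109],[0,0,0]]]}}

```text
time_s: 12.8
tool_pos: [0.5746, -0.3453, 0.0601]
tool_rot: [-180.0, -29.6, 114.0]
force: [0.2, 0.2, -0.9]
grip_width: 0.0599
```

Run:
```python
from jg import *
s=env.get_obs();print(s['time_s'],s['qpos'].round(1),s['tool_pos'],s['tool_rot'],s['force'].round(1))
P,C=cur();M=C.as_matrix();a=shot('side');b=shot('top');ims=[]
for p,k in ((a,6),(b,6)):
    u=proj(p,g+[0,0,.01])[0].astype(int); x0,y0=u[0]-33,u[1]-33
    im=cv2.resize(p['image'][y0:y0+66,x0:x0+66,::-1],(396,396),interpolation=cv2.INTER_CUBIC)
    im=np.clip(255*(im/255.)**.6,0,255).astype(np.uint8)
    f=lambda Q:tuple(int(t) for t in (proj(p,Q)[0]-[x0,y0]+.5)*k)
    cv2.circle(im,f(g),3,(0,0,255),1); ims.append(im)
cv2.imwrite('pics/j.png',np.hstack(ims))
```

```text
12.8 [ 44.7  49.2 -15.1  59.1  -4.6  97.8  56.6] [ 0.57463358 -0.34529551  0.06009554] [-179.96715349  -29.62775025  114.04741639] [ 0.2  0.2 -0.9]
```

View pics/j.png

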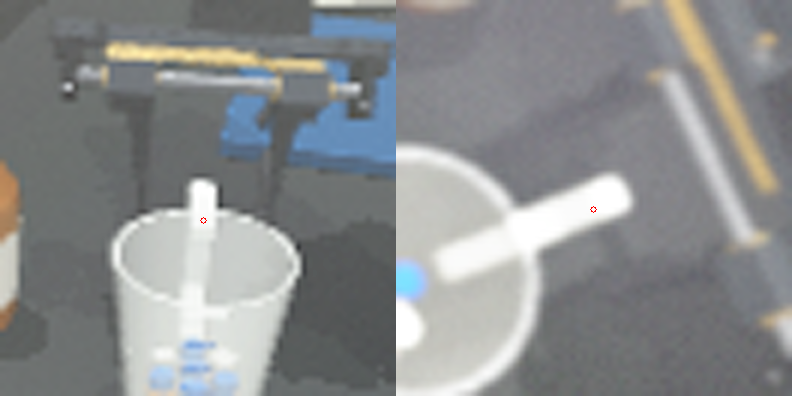

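{"op": "apply_moves", "data": {"targets": [[[-1.6,3.7,-7],[0,0,0]],[[-1.6,3.7,-7],[0,0,0]]]}}

```text
time_s: 13.1
tool_pos: [0.5741, -0.3434, 0.0537]
tool_rot: [179.9, -29.5, 114.0]
force: [-1.1, 0.2, 0.7]
grip_width: 0.0601
```

{"op": "apply_moves", "data": {"targets": [[[0,0,0],[0,0,0]],[[0,0,0],[0,0,0]],[[0,0,0],[0,0,0]],[[0,0,0],[0,0,0]],[[0,0,0],[0,0,0]],[[0,0,0],[0,0,0]]], "hand": 0, "squeeze": 55}}

```text
time_s: 13.7
tool_pos: [0.5737, -0.3432, 0.0531]
tool_rot: [180.0, -29.5, 114.0]
force: [-0.2, -0.7, -0.2]
grip_width: 0.0201
```

Run:
```python
from jg import *
s=env.get_obs();print(s['time_s'],s['tool_pos'],s['grip_width'],s['force'].round(1),s['wrist_torque'].round(2))
a=shot('side');b=shot('top')
R=lambda p,t:max(env.regions_of(p,t),key=lambda x:x['conf'])['region'].astype(np.float32)
print(fit([(b,JUG,R(b,'jug_grip')),(a,JUG,R(a,'jug_grip'))],jq))
```

```text
13.7 [ 0.57372236 -0.34317324  0.05305566] 0.020051801712962638 [-0.2 -0.7 -0.2] [-0.51 -0.35 -0.01]
(array([ 0.54484198, -0.27833116,  1.99347648]), np.float64(0.3101438879966736))
```

{"op": "apply_moves", "data": {"targets": [[[0,0,0],[0,0,0]],[[0,0,0],[0,0,0]],[[0,0,0],[0,0,0]]]}}

```text
time_s: 14.2
tool_pos: [0.5738, -0.3431, 0.0531]
tool_rot: [180.0, -29.5, 114.0]
force: [0.3, -0.2, 0.3]
grip_width: 0.0137
```

{"op": "apply_moves", "data": {"targets": [[[0,0,3],[0,0,0]],[[0,0,8],[0,0,0]],[[0,0,15],[0,0,0]],[[0,0,20],[0,0,0]],[[0,0,20],[0,0,0]]]}}

```text
time_s: 14.7
tool_pos: [0.5743, -0.3436, 0.0744]
tool_rot: [179.9, -29.4, 114.0]
force: [0.9, 0.5, -2.9]
grip_width: 0.0135
```

Run:
```python
from jg import *
s=env.get_obs();print(s['time_s'],s['tool_pos'],s['tool_rot'],s['grip_width'],s['force'].round(1),s['wrist_torque'].round(2))
a=shot('side');b=shot('top');ims=[]
for p in (a,b):
    u=proj(p,g+[0,0,.02])[0].astype(int); x0,y0=u[0]-33,u[1]-33
    ims.append(cv2.resize(p['image'][y0:y0+66,x0:x0+66,::-1],(396,396),interpolation=cv2.INTER_CUBIC))
cv2.imwrite('pics/k.png',np.clip(255*(np.hstack(ims)/255.)**.6,0,255).astype(np.uint8))
```

```text
14.7 [ 0.57430645 -0.34356631  0.07443321] [179.90126171 -29.42592823 114.02453864] 0.013512446339733208 [ 0.9  0.5 -2.9] [-0.94 -0.52 -0.08]
```

View pics/k.png

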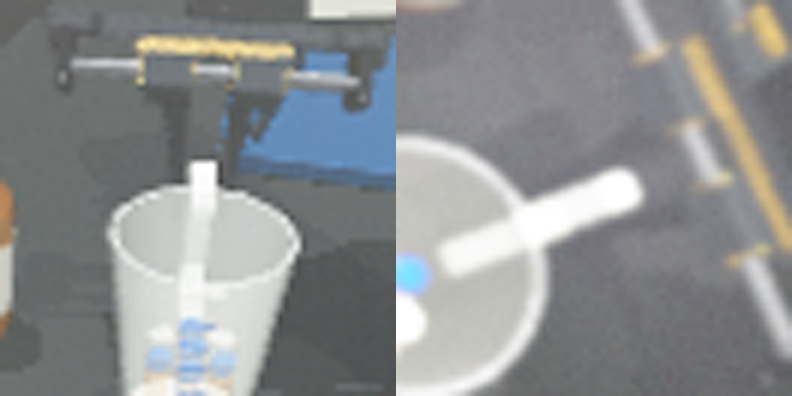

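```bash
cat > plan.py <<'E'
from jg import *
# tool in jug frame as measured at the grasp
Rz=Ro.from_euler('z',jq[2]); TJ=Rz.inv().apply(np.array([.5737,-.3431,.0531])-[.5447,-.2778,0]); RJ=Rz.inv()*Ro.from_euler('xyz',[180,-29.5,114.],degrees=True)
def tp(lip,phi,th):
    Rj=Ro.from_euler('ZY',[phi,th],degrees=True); return lip+Rj.apply(TJ-LIP), Rj*RJ
def rows(W,start,q,dmax=35,amax=6,N=8):
    """W list of (lip,phi,th); start=(p,R) commanded; print calls of 8 rows"""
    out=[]
    for (l0,f0,t0),(l1,f1,t1) in zip(W[:-1],W[1:]):
        pa,Ra=tp(l0,f0,t0);pb,Rb=tp(l1,f1,t1)
        n=int(np.ceil(max(np.linalg.norm(pb-pa)*1e3/dmax,np.degrees((Rb*Ra.inv()).magnitude())/amax,1)))
        for i in range(1,n+1):
            f=i/n; out.append(tp(l0+(l1-l0)*f,f0+(f1-f0)*f,t0+(t1-t0)*f))
    p0,R0=start
    for k in range(0,len(out),N):
        ch=out[k:k+N]
        for p,R in ch:
            q,e,a=ik(p,R,q)
            print([((p-p0)*1e3).round(0).astype(int).tolist(),(R*R0.inv()).as_rotvec().round(2).tolist()],'' if e<2 and a<1.5 else ('IK',round(e),round(a)),end=',\n')
        print(q.round(0),fk(q)[3].round(2)); p0,R0=ch[-1]
lip0=frame(jq,[LIP])[0]
E
python3 - <<'E'
from plan import *
s=env.get_obs(); P,C=cur()
W=[(lip0+[0,0,.021],114,0),(lip0+[0,0,.16],114,30),(B(-.03,-.10,.36),138,60),(B(-.03,-.04,.29),138,90)]
print(tp(*W[0])[0],P)
rows(W,(P,C),s['qpos'])
E
```

```text
[ 0.57376385 -0.34307161  0.0741    ] [ 0.57384153 -0.34330146  0.07331297]
[[2, -5, 35], [-0.08, -0.03, 0.0]] ,
[[4, -9, 69], [-0.16, -0.07, 0.0]] ,
[[5, -12, 104], [-0.24, -0.11, 0.0]] ,
[[6, -14, 139], [-0.32, -0.14, 0.0]] ,
[[7, -15, 174], [-0.4, -0.18, 0.0]] ,
[[7, -15, 209], [-0.48, -0.21, 0.0]] ,
[[17, 12, 222], [-0.51, -0.24, 0.03]] ,
[[28, 40, 235], [-0.55, -0.27, 0.07]] ,
[ 35.  17. -17.  73.   9.  87.  47.] [ 0.58 -0.27  0.7 ]
[[10, 28, 13], [-0.04, -0.02, 0.03]] ,
[[20, 57, 25], [-0.08, -0.04, 0.07]] ,
[[29, 86, 38], [-0.11, -0.07, 0.1]] ,
[[39, 115, 50], [-0.15, -0.09, 0.14]] ,
[[47, 144, 63], [-0.18, -0.12, 0.17]] ,
[[56, 174, 75], [-0.22, -0.15, 0.21]] ,
[[64, 204, 87], [-0.25, -0.18, 0.24]] ,
[[72, 234, 100], [-0.28, -0.21, 0.28]] ,
[ 17.   7. -28.  78.  25.  82.  33.] [0.56 0.05 0.76]
[[7, 30, 12], [-0.03, -0.03, 0.03]] ,
[[14, 60, 24], [-0.06, -0.06, 0.07]] ,
[[-1, 74, 22], [-0.13, -0.14, 0.07]] ,
[[-17, 88, 19], [-0.21, -0.21, 0.07]] ,
[[-33, 103, 15], [-0.28, -0.29, 0.07]] ,
[[-51, 119, 10], [-0.35, -0.36, 0.07]] ,
[[-69, 135, 4], [-0.42, -0.44, 0.07]] ,
[  3.  -6. -44. 107.  58.  76.  -7.] [0.35 0.3  0.61]
```

{"op": "apply_moves", "data": {"targets": [[[2,-5,35],[-0.08,-0.03,0]],[[4,-9,69],[-0.16,-0.07,0]],[[5,-12,104],[-0.24,-0.11,0]],[[6,-14,139],[-0.32,-0.14,0]],[[7,-15,174],[-0.4,-0.18,0]],[[7,-15,209],[-0.48,-0.21,0]],[[17,12,222],[-0.51,-0.24,0.03]],[[28,40,235],[-0.55,-0.27,0.07]]]}}

```text
time_s: 15.6
tool_pos: [0.6011, -0.3033, 0.3099]
tool_rot: [179.9, 5.7, 118.1]
force: [1.4, 0.8, -2.3]
grip_width: 0.014
```

{"op": "apply_moves", "data": {"targets": [[[10,28,13],[-0.04,-0.02,0.03]],[[20,57,25],[-0.08,-0.04,0.07]],[[29,86,38],[-0.11,-0.07,0.1]],[[39,115,50],[-0.15,-0.09,0.14]],[[47,144,63],[-0.18,-0.12,0.17]],[[56,174,75],[-0.22,-0.15,0.21]],[[64,204,87],[-0.25,-0.18,0.24]],[[72,234,100],[-0.28,-0.21,0.28]]]}}

```text
time_s: 16.4
tool_pos: [0.6729, -0.067, 0.4077]
tool_rot: [179.8, 25.5, 134.4]
force: [0.2, -0.3, -1.7]
grip_width: 0.0138
```

Run:
```python
from plan import *
s=env.get_obs(); P,C=cur();print(s['time_s'],s['qpos'].round(0),P.round(3),s['tool_rot'].round(1),s['grip_width'],s['force'].round(1))
W=[(B(-.03,-.10,.36),138,60),(B(-.03,-.10,.36),138,60.1),(B(-.03,-.04,.29),138,90)]
print(tp(*W[0])[0].round(3)); rows(W,(P,C),s['qpos'])
a=shot('side');b=shot('top')
for p in(a,b): print([(round(r['conf'],2),r['rect']) for r in env.regions_of(p,'jug_grip')], proj(p,[fk(s['qpos'])[0]+0]).round(0))
```

```text
16.4 [ 16.   7. -27.  78.  24.  81.  33.] [ 0.673 -0.067  0.408] [179.8  25.5 134.4] 0.013784162328351031 [ 0.2 -0.3 -1.7]
[ 0.687 -0.009  0.432]
[[14, 58, 24], [-0.06, -0.06, 0.06]] ,
[[-1, 71, 22], [-0.14, -0.14, 0.06]] ,
[[-16, 85, 19], [-0.21, -0.21, 0.06]] ,
[[-33, 100, 15], [-0.28, -0.29, 0.06]] ,
[[-51, 116, 10], [-0.35, -0.36, 0.06]] ,
[[-69, 132, 4], [-0.43, -0.44, 0.06]] ,
[  3.  -6. -43. 107.  58.  76.  -7.] [0.35 0.3  0.61]
[(0.7, [277.6, 72.6, 320.3, 136.6])] [[289.  88.]]
[(0.92, [277.1, 130.0, 329.9, 185.0]), (0.26, [409.2, 145.9, 449.4, 179.7])] [[346. 117.]]
```

{"op": "apply_moves", "data": {"targets": [[[7,30,12],[-0.03,-0.03,0.03]],[[14,58,24],[-0.06,-0.06,0.06]],[[-1,71,22],[-0.14,-0.14,0.06]],[[-16,85,19],[-0.21,-0.21,0.06]],[[-33,100,15],[-0.28,-0.29,0.06]],[[-51,116,10],[-0.35,-0.36,0.06]],[[-69,132,4],[-0.43,-0.44,0.06]],[[-69,132,4],[-0.43,-0.44,0.06]]]}}

```text
time_s: 17.4
tool_pos: [0.6007, 0.0659, 0.4053]
tool_rot: [-178.8, 60.6, 139.5]
force: [-0.7, 1.0, -3.4]
grip_width: 0.0135
```

```bash
cat > jm.py <<'E'
from plan import *
def jugmask(p,P,C,dang=0,off=(0,0,0)):
    """predicted jug mask for the tool pose, with slip dang (deg about jug y at grip)"""
    Rj=C*RJ.inv(); o=P-Rj.apply(TJ)+np.array(off)
    S=Ro.from_euler('y',dang,degrees=True); m=np.zeros((1600,2560),np.uint8)
    for H in JUG[:1]+JUG[1:]:
        X=o+Rj.apply(JG+S.apply(H-JG)); cv2.fillConvexPoly(m,cv2.convexHull(np.round(proj(p,X)*4).astype(np.int32)),1)
    return cv2.resize(m.astype(np.float32),(640,400),interpolation=cv2.INTER_AREA)
def slip():
    P,C=cur()
    for n in('side','top'):
        p=shot(n); r=env.regions_of(p,'jug_grip')
        if not r: print(n,'none');continue
        R=r[0]['region'].astype(np.float32); v=[]
        for d in range(-30,31,5):
            M=jugmask(p,P,C,d); v.append((round(float(np.minimum(M,R).sum()/np.maximum(M,R).sum()),2),d))
        print(n,round(r[0]['conf'],2),sorted(v)[::-1][:4])
E
python3 - <<'E'
from jm import *
s=env.get_obs(); P,C=cur();print(s['time_s'],s['qpos'].round(0),P.round(3),s['tool_rot'].round(1),s['grip_width'],s['force'].round(1))
slip()
Rj=C*RJ.inv(); lip=P-Rj.apply(TJ)+Rj.apply(LIP); print('lip bin',[(lip-B(0,0,0))@v for v in(bx,by,uz)])
W=[(B(-.03,-.04,.29),138,90),(B(-.03,-.035,.235),138,108),(B(-.03,-.03,.225),138,132)]
rows(W,(P,C),s['qpos'],amax=4)
E
```

```text
17.4 [  2.  -6. -43. 107.  59.  76.  -7.] [0.601 0.066 0.405] [-178.8   60.6  139.5] 0.01349984731718079 [-0.7  1.  -3.4]
side 0.64 [(0.61, -5), (0.6, 0), (0.59, -10), (0.56, -15)]
top 0.76 [(0.82, 5), (0.77, 10), (0.74, 0), (0.7, 15)]
lip bin [np.float64(-0.03341779869067252), np.float64(-0.03717147933793151), np.float64(0.2837081067817393)]
[[-3, 5, -1], [-0.03, -0.05, -0.01]] ,
[[-10, 11, -8], [-0.08, -0.1, -0.01]] ,
[[-17, 17, -16], [-0.12, -0.15, -0.01]] ,
[[-24, 24, -25], [-0.16, -0.19, -0.01]] ,
[[-31, 30, -34], [-0.2, -0.24, -0.01]] ,
[[-38, 37, -34], [-0.25, -0.29, -0.0]] ,
[[-46, 44, -35], [-0.29, -0.34, -0.0]] ,
[[-54, 51, -37], [-0.34, -0.4, -0.0]] ,
[-14.  15. -50. 121.  89. 109. -43.] [0.25 0.38 0.37]
[[-8, 7, -2], [-0.05, -0.05, -0.0]] ,
[[-16, 14, -5], [-0.09, -0.1, -0.0]] ,
[[-23, 21, -9], [-0.14, -0.16, 0.0]] ,
[-35.  23. -29. 123.  92. 118. -53.] [0.24 0.4  0.27]
```

{"op": "apply_moves", "data": {"targets": [[[-3,5,-1],[-0.03,-0.05,-0.01]],[[-10,11,-8],[-0.08,-0.1,-0.01]],[[-17,17,-16],[-0.12,-0.15,-0.01]],[[-24,24,-25],[-0.16,-0.19,-0.01]],[[-31,30,-34],[-0.2,-0.24,-0.01]],[[-38,37,-34],[-0.25,-0.29,0]],[[-46,44,-35],[-0.29,-0.34,0]],[[-54,51,-37],[-0.34,-0.4,0]]]}}

```text
time_s: 18.4
tool_pos: [0.5518, 0.1126, 0.3763]
tool_rot: [43.7, 88.6, 1.7]
force: [-0.0, -0.7, -1.4]
grip_width: 0.0135
```

{"op": "apply_moves", "data": {"targets": [[[-8,7,-2],[-0.05,-0.05,0]],[[-16,14,-5],[-0.09,-0.1,0]],[[-23,21,-9],[-0.14,-0.16,0]],[[-23,21,-9],[-0.14,-0.16,0]],[[-23,21,-9],[-0.14,-0.16,0]],[[-23,21,-9],[-0.14,-0.16,0]],[[-23,21,-9],[-0.14,-0.16,0]],[[-23,21,-9],[-0.14,-0.16,0]]]}}

```text
time_s: 19.2
tool_pos: [0.5281, 0.1341, 0.3665]
tool_rot: [4.1, 77.0, -37.7]
force: [-0.4, 0.3, -1.6]
grip_width: 0.0134
```

Run:
```python
from jm import *
s=env.get_obs(); P,C=cur();print(s['time_s'],s['qpos'].round(0),P.round(3),s['tool_rot'].round(1),s['grip_width'],s['force'].round(1),s['wrist_torque'].round(2))
slip()
Rj=C*RJ.inv(); lip=P-Rj.apply(TJ)+Rj.apply(LIP); print('lip bin',[(lip-B(0,0,0))@v for v in(bx,by,uz)],np.degrees(np.arccos(Rj.as_matrix()[2,2])))
a=shot('side','l_side.png');b=shot('top','l_top.png')
for p in(a,b): print([(round(r['conf'],2),np.round(r['rect']).tolist()) for r in env.regions_of(p,'vial0_mid')])
```

```text
19.2 [-34.  22. -30. 123.  94. 118. -53.] [0.528 0.134 0.367] [  4.1  77.  -37.7] 0.013363507198953009 [-0.4  0.3 -1.6] [1.16 1.11 0.02]
side 0.75 [(0.65, 0), (0.62, 10), (0.62, 5), (0.59, 15)]
top 0.8 [(0.92, 0), (0.88, 5), (0.87, -5), (0.83, 10)]
lip bin [np.float64(-0.02726042838991975), np.float64(-0.03702717169943468), np.float64(0.23182068673721493)] 132.49289420398043
[(0.7, [203.0, 152.0, 252.0, 264.0])]
[]
```

Run:
```python
from jm import *
F=[]
for i in range(6):
    a=shot('side');F.append(env.get_obs()['force'])
b=shot('top');P,C=cur()
print('F',np.mean(F,0).round(2),np.std(F,0).round(2))
for p in(a,b):
    M=cv2.erode((jugmask(p,P,C)>.5).astype(np.uint8),np.ones((3,3))); h=cv2.cvtColor(p['image'],cv2.COLOR_RGB2HSV)
    for n,l_,u_ in(('blue',(95,70,60),(125,255,255)),('brown',(3,70,40),(22,255,230))):
        k=cv2.inRange(h,l_,u_)*M; v,u=np.nonzero(k); print(n,len(v),(u.mean().round(),v.mean().round()) if len(v) else '',end=' ')
    print(M.sum())
c=lambda p,Q:p['image'][max(0,Q[1]-50):Q[1]+50,Q[0]-50:Q[0]+50,::-1]
ims=[cv2.resize(c(p,proj(p,B(-.03,-.06,.22))[0].astype(int)),(400,400),interpolation=cv2.INTER_CUBIC) for p in(a,b)]
cv2.imwrite('pics/m.png',np.hstack(ims))
```

```text
F [-0.07  0.25 -1.5 ] [0.16 0.48 0.42]
blue 0  brown 28 (np.float64(295.0), np.float64(192.0)) 2092
blue 0  brown 0  3266
```

View pics/m.png

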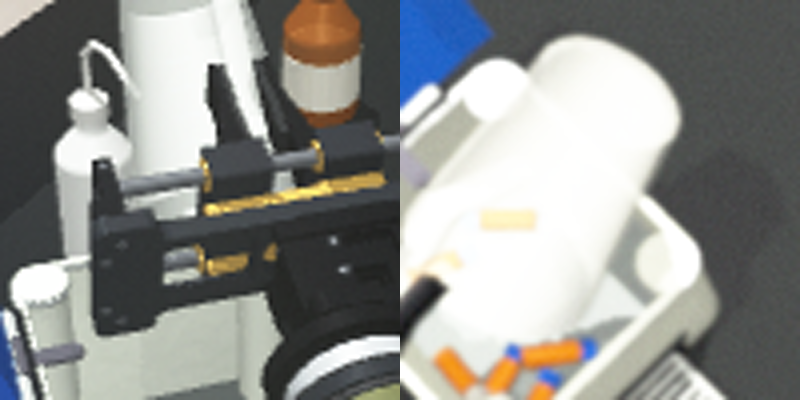

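{"op": "apply_moves", "data": {"targets": [[[-9,8,0],[0,0,0]],[[0,0,0],[0,0,0]],[[-9,8,0],[0,0,0]],[[0,0,0],[0,0,0]],[[-9,8,0],[0,0,0]],[[0,0,0],[0,0,0]],[[0,0,0],[0,0,0]],[[0,0,0],[0,0,0]]]}}

```text
time_s: 20.75
tool_pos: [0.5281, 0.1336, 0.3661]
tool_rot: [3.6, 76.9, -38.2]
force: [-0.8, 0.5, -1.7]
grip_width: 0.0136
```

Run:
```python
from jm import *
s=env.get_obs(); P,C=cur(); print(s['time_s'],P)
W=[(B(-.03,-.03,.225),138,132),(B(-.03,-.035,.235),138,108),(B(-.03,-.04,.29),138,90),(B(-.03,-.10,.36),138,60),(lip0+[0,0,.16],114,30),(lip0+[0,0,.021],114,0)]
print(tp(*W[0])[0]); rows(W,tp(*W[0]),s['qpos'],amax=6.5,dmax=40)
b=shot('top');h=cv2.cvtColor(b['image'],cv2.COLOR_RGB2HSV);k=cv2.inRange(h,(3,70,40),(22,255,255)); n,l_,st,ce=cv2.connectedComponentsWithStats(k); print([(st[i,4],ce[i].round()) for i in range(1,n) if st[i,4]>8])
```

```text
20.75 [0.52810457 0.13364901 0.36612448]
[0.52353693 0.13773294 0.36001971]
[[12, -10, 5], [0.07, 0.08, -0.0]] ,
[[23, -21, 9], [0.14, 0.16, -0.0]] ,
[[35, -31, 11], [0.21, 0.23, -0.0]] ,
[[47, -42, 11], [0.28, 0.31, -0.0]] ,
[[58, -52, 26], [0.35, 0.39, 0.0]] ,
[[70, -63, 39], [0.42, 0.47, 0.0]] ,
[[81, -73, 51], [0.49, 0.54, -0.0]] ,
[[99, -89, 58], [0.56, 0.62, -0.0]] ,
[-26.  -5. -11. 103.  54.  77.   0.] [0.38 0.26 0.65]
[[17, -16, 5], [0.07, 0.08, 0.0]] ,
[[34, -31, 9], [0.14, 0.16, 0.0]] ,
[[50, -45, 12], [0.21, 0.23, 0.0]] ,
[[65, -58, 14], [0.28, 0.31, -0.0]] ,
[[57, -95, 0], [0.32, 0.34, -0.04]] ,
[[48, -131, -15], [0.37, 0.37, -0.08]] ,
[[38, -167, -30], [0.41, 0.4, -0.12]] ,
[[28, -202, -44], [0.46, 0.43, -0.16]] ,
[-4.  8.  7. 78. 13. 82. 42.] [ 0.57 -0.06  0.75]
[[-11, -35, -15], [0.04, 0.03, -0.04]] ,
[[-22, -70, -30], [0.08, 0.06, -0.08]] ,
[[-33, -105, -45], [0.13, 0.09, -0.13]] ,
[[-45, -139, -60], [0.17, 0.12, -0.17]] ,
[[-57, -172, -75], [0.22, 0.14, -0.21]] ,
[[-70, -205, -91], [0.27, 0.16, -0.25]] ,
[[-70, -205, -126], [0.34, 0.21, -0.25]] ,
[[-71, -204, -161], [0.42, 0.25, -0.25]] ,
[ 23.  29.  15.  68. -12.  92.  61.] [ 0.61 -0.42  0.6 ]
[[-1, 2, -35], [0.08, 0.04, 0.0]] ,
[[-2, 5, -70], [0.16, 0.07, 0.0]] ,
[[-4, 9, -104], [0.24, 0.11, 0.0]] ,
[[-6, 14, -138], [0.32, 0.14, -0.0]] ,
[ 31.  48.  11.  60. -21. 100.  66.] [ 0.65 -0.52  0.42]
[(np.int32(514), array([432., 161.])), (np.int32(28), array([419., 175.])), (np.int32(227), array([234., 236.])), (np.int32(235), array([170., 253.])), (np.int32(60), array([180., 242.])), (np.int32(43), array([242., 244.])), (np.int32(21), array([203., 258.])), (np.int32(13), array([195., 265.]))]
```

{"op": "apply_moves", "data": {"targets": [[[12,-10,5],[0.07,0.08,0]],[[23,-21,9],[0.14,0.16,0]],[[35,-31,14],[0.21,0.23,0]],[[47,-42,18],[0.28,0.31,0]],[[58,-52,30],[0.35,0.39,0]],[[70,-63,42],[0.42,0.47,0]],[[81,-73,53],[0.49,0.54,0]],[[99,-89,60],[0.56,0.62,0]]]}}

```text
time_s: 21.6
tool_pos: [0.6262, 0.0468, 0.4277]
tool_rot: [178.2, 55.0, 136.3]
force: [0.2, -0.5, -1.7]
grip_width: 0.0133
```

{"op": "apply_moves", "data": {"targets": [[[17,-16,5],[0.07,0.08,0]],[[34,-31,9],[0.14,0.16,0]],[[50,-45,12],[0.21,0.23,0]],[[65,-58,14],[0.28,0.31,0]],[[57,-95,0],[0.32,0.34,-0.04]],[[48,-131,-15],[0.37,0.37,-0.08]],[[38,-167,-30],[0.41,0.4,-0.12]],[[28,-202,-44],[0.46,0.43,-0.16]]]}}

```text
time_s: 22.4
tool_pos: [0.6532, -0.1577, 0.3807]
tool_rot: [179.5, 18.9, 127.4]
force: [1.4, -0.5, -1.9]
grip_width: 0.0135
```

{"op": "apply_moves", "data": {"targets": [[[-11,-35,-15],[0.04,0.03,-0.04]],[[-22,-70,-30],[0.08,0.06,-0.08]],[[-33,-105,-45],[0.13,0.09,-0.13]],[[-45,-139,-60],[0.17,0.12,-0.17]],[[-57,-172,-75],[0.22,0.14,-0.21]],[[-70,-205,-91],[0.27,0.16,-0.25]],[[-70,-205,-126],[0.34,0.21,-0.25]],[[-70,-205,-126],[0.34,0.21,-0.25]]]}}

```text
time_s: 23.2
tool_pos: [0.5802, -0.3641, 0.2478]
tool_rot: [-179.4, -4.3, 112.6]
force: [-0.1, 0.3, -2.5]
grip_width: 0.0138
```

Run:
```python
from jm import *
s=env.get_obs(); P,C=cur(); print(s['time_s'],P.round(4),s['tool_rot'].round(1),s['qpos'].round(0),s['grip_width'])
slip()
for z_ in (.06,.021,.002): rel(*tp(lip0+[0,0,z_],114,0))
a=shot('side');b=shot('top')
for p in(a,b):
    M=cv2.erode((jugmask(p,P,C)>.5).astype(np.uint8),np.ones((3,3))); h=cv2.cvtColor(p['image'],cv2.COLOR_RGB2HSV)
    print('blue',(cv2.inRange(h,(95,70,60),(125,255,255))*M>0).sum(),'brown',(cv2.inRange(h,(3,70,40),(22,255,255))*M>0).sum())
    print([(round(r['conf'],2),np.round(r['rect']).tolist()) for r in env.regions_of(p,'vial0_mid')])
h=cv2.cvtColor(b['image'],cv2.COLOR_RGB2HSV)
for n,lo_,hi_ in(('brown',(3,70,40),(22,255,255)),('blue',(95,120,60),(125,255,255))):
    k=cv2.inRange(h,lo_,hi_); n_,l_,st,ce=cv2.connectedComponentsWithStats(k); print(n,[(int(st[i,4]),ce[i].round().tolist()) for i in range(1,n_) if st[i,4]>5])
print(proj(b,[B(x,y,.182) for x,y in((-.08,-.076),(-.08,.076),(.08,.076),(.08,-.076))]).round(0).tolist())
```

```text
23.2 [ 0.5802 -0.3641  0.2478] [-179.4   -4.3  112.6] [20. 26. 17. 69. -9. 90. 58.] 0.013824480109662042
side 0.77 [(0.94, 0), (0.93, 5), (0.9, -5), (0.88, 10)]
top 0.84 [(0.85, -5), (0.84, 0), (0.83, -10), (0.82, 5)]
shift [-12.1, 16.6, -145.0] turn [0.413, 0.184, 0.016]
shift [-12.1, 16.6, -184.0] turn [0.413, 0.184, 0.016]
shift [-12.1, 16.6, -203.0] turn [0.413, 0.184, 0.016]
blue 44 brown 0
[]
blue 0 brown 0
[(0.61, [210.0, 207.0, 227.0, 219.0]), (0.49, [258.0, 235.0, 288.0, 264.0])]
brown [(502, [432.0, 161.0]), (53, [521.0, 158.0]), (171, [506.0, 182.0]), (11, [418.0, 175.0]), (84, [234.0, 200.0]), (92, [216.0, 212.0]), (15, [510.0, 208.0]), (127, [241.0, 235.0]), (75, [221.0, 237.0]), (30, [242.0, 244.0])]
blue [(5841, [176.0, 155.0]), (157, [442.0, 151.0]), (16, [225.0, 200.0]), (61, [556.0, 202.0]), (13, [225.0, 208.0]), (9, [254.0, 232.0]), (6, [236.0, 232.0]), (16, [245.0, 239.0]), (14, [167.0, 266.0]), (13, [177.0, 267.0]), (12, [187.0, 268.0]), (15, [165.0, 276.0]), (14, [176.0, 276.0]), (12, [186.0, 277.0]), (13, [196.0, 278.0]), (13, [154.0, 284.0]), (17, [164.0, 285.0]), (16, [174.0, 286.0]), (14, [184.0, 286.0]), (12, [194.0, 287.0]), (69, [610.0, 349.0])]
[[282.0, 210.0], [231.0, 260.0], [181.0, 207.0], [233.0, 160.0]]
```

{"op": "apply_moves", "data": {"targets": [[[-3,2,-40],[0.1,0.045,0]],[[-5,5,-75],[0.2,0.09,0.01]],[[-8,9,-110],[0.3,0.13,0.01]],[[-11,14,-145],[0.38,0.17,0.016]],[[-12,17,-170],[0.413,0.184,0.016]],[[-12,17,-184],[0.413,0.184,0.016]],[[-12,17,-188],[0.413,0.184,0.016]],[[-12,17,-188],[0.413,0.184,0.016]]]}}

```text
time_s: 24.4
tool_pos: [0.5737, -0.3438, 0.0698]
tool_rot: [-179.9, -29.5, 113.9]
force: [-0.5, -0.2, -2.1]
grip_width: 0.0137
```

Run:
```python
from jm import *
s=env.get_obs(); P,C=cur(); print(s['time_s'],P.round(4),s['tool_rot'].round(1),s['force'].round(1),s['wrist_torque'].round(2))
slip()
for z_ in (.0,): rel(*tp(lip0+[0,0,z_],114,0))
```

```text
24.4 [ 0.5737 -0.3438  0.0698] [-179.9  -29.5  113.9] [-0.5 -0.2 -2.1] [-0.71 -0.49 -0.06]
side 0.96 [(0.91, 5), (0.91, 0), (0.87, 10), (0.86, -5)]
top 0.96 [(0.95, 0), (0.92, -5), (0.89, 5), (0.86, -10)]
shift [-0.2, 1.4, -17.7] turn [0.003, -0.0, 0.001]
```

Orientation and slip are fine; lower the last 17 mm slowly.

{"op": "apply_moves", "data": {"targets": [[[0,1,-5],[0,0,0]],[[0,1,-9],[0,0,0]],[[0,1,-12],[0,0,0]],[[0,1,-14],[0,0,0]],[[0,1,-15.5],[0,0,0]],[[0,1,-15.5],[0,0,0]]]}}

```text
time_s: 25.2
tool_pos: [0.5726, -0.3431, 0.053]
tool_rot: [-179.8, -29.6, 113.8]
force: [-1.7, -1.1, 1.5]
grip_width: 0.0138
```

{"op": "apply_moves", "data": {"targets": [[[0,0,-1],[0,0,0]],[[0,0,-2],[0,0,0]],[[0,0,-2],[0,0,0]]]}}

```text
time_s: 25.5
tool_pos: [0.5729, -0.3436, 0.0525]
tool_rot: [-179.8, -29.6, 113.9]
force: [-1.6, -1.9, 6.5]
grip_width: 0.0136
```

{"op": "apply_moves", "data": {"targets": [[[0,0,1.5],[0,0,0]],[[0,0,1.5],[0,0,0]]]}}

```text
time_s: 25.7
tool_pos: [0.5728, -0.3433, 0.0527]
tool_rot: [-179.8, -29.6, 113.8]
force: [-1.1, -1.0, 4.2]
grip_width: 0.0136
```

{"op": "apply_moves", "data": {"targets": [[[0,0,0],[0,0,0]],[[0,0,0],[0,0,0]],[[0,0,0],[0,0,0]],[[0,0,0],[0,0,0]],[[0,0,0],[0,0,0]]], "hand": 50}}

```text
time_s: 26.2
tool_pos: [0.5727, -0.343, 0.0518]
tool_rot: [-179.7, -29.6, 113.8]
force: [0.5, 0.9, 0.7]
grip_width: 0.0448
```

{"op": "apply_moves", "data": {"targets": [[[4,-9,17],[0,0,0]],[[11,-25,47],[0,0,0]],[[18,-41,78],[0,0,0]],[[22,-50,95],[0,0,0]],[[22,-50,130],[0,0,0]],[[22,-50,160],[0,0,0]],[[22,-50,160],[0,0,0]]]}}

```text
time_s: 26.9
tool_pos: [0.5937, -0.3934, 0.2117]
tool_rot: [-179.7, -29.4, 113.7]
force: [0.7, -0.1, -1.2]
grip_width: 0.0501
```

Run:
```python
from jm import *
s=env.get_obs(); P,C=cur(); print(s['time_s'],P.round(4),s['tool_rot'].round(1),s['force'].round(1),s['grip_width'],s['qpos'].round(0))
a=shot('side');b=shot('top')
R=lambda p,t:max(env.regions_of(p,t),key=lambda x:x['conf'])['region'].astype(np.float32)
print(fit([(b,JUG,R(b,'jug_grip')),(a,JUG,R(a,'jug_grip'))],jq))
```

```text
26.9 [ 0.5937 -0.3934  0.2117] [-179.7  -29.4  113.7] [ 0.7 -0.1 -1.2] 0.05011980609867465 [ 42.  52. -10.  36.  -8. 118.  56.]
(array([ 0.54248723, -0.27850424,  1.98754377]), np.float64(0.0908021330833435))
```

```bash
cat > go.py <<'E'
from plan import *
from scipy.spatial.transform import Slerp
def path(pts,q,start=None,dmax=40,amax=7):
    p0,R0=start or cur(); out=[];a=(p0,R0)
    for p,R in pts:
        n=int(np.ceil(max(np.linalg.norm(p-a[0])*1e3/dmax,np.degrees((R*a[1].inv()).magnitude())/amax,1)))
        sl=Slerp([0,1],Ro.concatenate([a[1],R]))
        out+=[(a[0]+(p-a[0])*i/n,sl(i/n)) for i in range(1,n+1)]; a=(p,R)
    for k in range(0,len(out),8):
        for p,R in out[k:k+8]:
            q,e,an=ik(p,R,q); print([((p-p0)*1e3).round(0).astype(int).tolist(),(R*R0.inv()).as_rotvec().round(2).tolist()],'' if e<2 and an<1.5 else ('IK',round(e),round(an)),end=',\n')
        print(q.round(0)); p0,R0=out[k:k+8][-1]
V=R_zy(-uz,-by)
E
python3 - <<'E'
from go import *
P,C=cur();q=env.get_obs()['qpos']
path([(np.array([.62,-.30,.36]),Slerp([0,1],Ro.concatenate([C,V]))(.4)),(B(.185,0,.405),V),(B(.185,0,.323),V)],q)
E
```

```text
[[5, 18, 30], [-0.04, 0.01, -0.09]] ,
[[10, 37, 60], [-0.09, 0.01, -0.18]] ,
[[16, 55, 89], [-0.13, 0.02, -0.27]] ,
[[21, 74, 119], [-0.17, 0.03, -0.36]] ,
[[26, 92, 149], [-0.22, 0.03, -0.45]] ,
[[29, 130, 152], [-0.24, 0.04, -0.49]] ,
[[32, 167, 155], [-0.26, 0.04, -0.53]] ,
[[35, 204, 157], [-0.28, 0.04, -0.57]] ,
[ 27.  25.  -8.  56. -11. 105.   7.]
[[3, 37, 3], [-0.02, 0.0, -0.04]] ,
[[6, 75, 6], [-0.04, 0.01, -0.08]] ,
[[9, 112, 8], [-0.06, 0.01, -0.13]] ,
[[12, 149, 11], [-0.08, 0.01, -0.17]] ,
[[15, 187, 14], [-0.1, 0.02, -0.21]] ,
[[18, 224, 17], [-0.12, 0.02, -0.25]] ,
[[21, 261, 20], [-0.14, 0.02, -0.29]] ,
[[24, 299, 23], [-0.16, 0.02, -0.34]] ,
[ -0.  19. -13.  61.  -2.  99. -42.]
[[3, 37, 3], [-0.02, 0.0, -0.04]] ,
[[6, 75, 6], [-0.04, 0.01, -0.08]] ,
[[9, 112, 8], [-0.06, 0.01, -0.13]] ,
[[12, 149, 11], [-0.08, 0.01, -0.17]] ,
[[15, 187, 14], [-0.1, 0.02, -0.21]] ,
[[15, 187, -13], [-0.1, 0.02, -0.21]] ,
[[15, 187, -41], [-0.1, 0.02, -0.21]] ,
[[15, 187, -68], [-0.1, 0.02, -0.21]] ,
[-19.  29. -13.  55.   6.  97. -71.]
```

{"op": "apply_moves", "data": {"targets": [[[5,18,30],[-0.04,0.01,-0.09]],[[10,37,60],[-0.09,0.01,-0.18]],[[16,55,89],[-0.13,0.02,-0.27]],[[21,74,119],[-0.17,0.03,-0.36]],[[26,92,149],[-0.22,0.03,-0.45]],[[29,130,160],[-0.24,0.04,-0.49]],[[32,167,170],[-0.26,0.04,-0.53]],[[35,204,180],[-0.28,0.04,-0.57]]], "hand": 0}}

```text
time_s: 27.9
tool_pos: [0.6282, -0.1882, 0.39]
tool_rot: [-175.3, -14.0, 79.0]
force: [0.8, -0.6, 0.3]
grip_width: 0.0013
```

{"op": "apply_moves", "data": {"targets": [[[3,37,3],[-0.02,0,-0.04]],[[6,75,6],[-0.04,0.01,-0.08]],[[9,112,8],[-0.06,0.01,-0.13]],[[12,149,11],[-0.08,0.01,-0.17]],[[15,187,14],[-0.1,0.02,-0.21]],[[18,224,17],[-0.12,0.02,-0.25]],[[21,261,20],[-0.14,0.02,-0.29]],[[24,299,23],[-0.16,0.02,-0.34]]]}}

```text
time_s: 28.7
tool_pos: [0.6528, 0.1103, 0.4125]
tool_rot: [-177.5, -4.9, 59.9]
force: [0.8, -0.0, 0.5]
grip_width: 0.0002
```

Run:
```python
from go import *
P,C=cur();s=env.get_obs();q=s['qpos'];print(s['time_s'],P,s['tool_rot'],q.round(0))
path([(B(.19,0,.415),V),(B(.19,0,.325),V)],q)
a=shot('side')
r=env.regions_of(a,'lid_edge');print([(round(x['conf'],2),x['rect']) for x in r])
def lidbox(th):
    c_,s_=np.cos(th),np.sin(th)
    return [B(.091-u*c_+v*s_, y, .182+u*s_+v*c_) for u in(0,.184) for v in(-.005,.007) for y in(-.084,.084)]
R=r[0]['region'].astype(np.float32)
for th in (1.5,1.6,1.7,1.75,1.8,1.85,1.9,2.0):
    m=np.zeros((400,640),np.uint8);cv2.fillConvexPoly(m,cv2.convexHull(np.round(proj(a,np.array(lidbox(th)))).astype(np.int32)),1);print(th,round(float(np.minimum(m,R).sum()/np.maximum(m,R).sum()),3),end=' ')
```

```text
28.7 [0.6527927  0.11025452 0.41245635] [-177.48705064   -4.92171844   59.8542045 ] [ -1.  20. -11.  58.  -2. 102. -42.]
[[4, 38, 1], [-0.02, 0.0, -0.04]] ,
[[7, 76, 1], [-0.04, 0.01, -0.08]] ,
[[11, 114, 2], [-0.06, 0.01, -0.12]] ,
[[15, 152, 2], [-0.08, 0.01, -0.16]] ,
[[18, 190, 3], [-0.1, 0.01, -0.2]] ,
[[18, 190, -27], [-0.1, 0.01, -0.2]] ,
[[18, 190, -57], [-0.1, 0.01, -0.2]] ,
[[18, 190, -87], [-0.1, 0.01, -0.2]] ,
[-20.  29. -11.  54.   6.  97. -71.]
[(0.84, [204.7, 149.6, 252.7, 262.4])]
1.5 0.075 1.6 0.095 1.7 0.224 1.75 0.404 1.8 0.619 1.85 0.873 1.9 0.733 2.0 0.468
```

{"op": "apply_moves", "data": {"targets": [[[4,38,1],[-0.02,0,-0.04]],[[8,76,1],[-0.04,0.01,-0.08]],[[13,116,2],[-0.06,0.01,-0.12]],[[18,155,2],[-0.08,0.01,-0.16]],[[21,194,3],[-0.1,0.01,-0.2]],[[21,194,3],[-0.1,0.01,-0.2]],[[21,194,-12],[-0.1,0.01,-0.2]],[[21,194,-32],[-0.1,0.01,-0.2]]]}}

```text
time_s: 29.6
tool_pos: [0.6746, 0.3039, 0.3807]
tool_rot: [179.5, -0.0, 48.8]
force: [-0.1, -0.5, 0.5]
grip_width: -0.0
```

{"op": "apply_moves", "data": {"targets": [[[0,0,-20],[0,0,0]],[[0,0,-40],[0,0,0]],[[0,0,-55],[0,0,0]],[[0,0,-55],[0,0,0]]]}}

```text
time_s: 30.0
tool_pos: [0.6733, 0.3018, 0.3226]
tool_rot: [179.6, 0.3, 48.7]
force: [-0.1, -0.3, 0.7]
grip_width: 0.0009
```

{"op": "apply_moves", "data": {"targets": [[[-7,-8,0],[0,0,0]],[[-13,-15,0],[0,0,0]],[[-20,-22,0],[0,0,0]],[[-24,-27,0],[0,0,0]]]}}

```text
time_s: 30.4
tool_pos: [0.6502, 0.2762, 0.3278]
tool_rot: [179.5, -0.1, 48.7]
force: [0.3, 0.1, 0.9]
grip_width: 0.0002
```

{"op": "apply_moves", "data": {"targets": [[[-7,-8,0],[0,0,0]],[[-13,-15,0],[0,0,0]],[[-20,-22,0],[0,0,0]]]}}

```text
time_s: 30.7
tool_pos: [0.6299, 0.2548, 0.3273]
tool_rot: [179.5, -0.1, 48.8]
force: [-0.0, 0.1, 0.3]
grip_width: 0.0004
```

```bash
cat > lid.py <<'E'
from go import *
def lidang():
    s=env.get_obs();print(s['time_s'],s['tool_pos'].round(4),s['force'].round(1),s['qpos'].round(0))
    for n in('side','top'):
        a=shot(n);r=env.regions_of(a,'lid_edge')
        if not r: print(n,'none');continue
        R=r[0]['region'].astype(np.float32);v=[]
        for th in np.arange(0,2.01,.05):
            c_,s_=np.cos(th),np.sin(th); X=np.array([B(.091-u*c_+w*s_,y,.182+u*s_+w*c_) for u in(0,.184) for w in(-.005,.007) for y in(-.084,.084)])
            m=np.zeros((400,640),np.uint8);cv2.fillConvexPoly(m,cv2.convexHull(np.round(proj(a,X)).astype(np.int32)),1);v.append((round(float(np.minimum(m,R).sum()/np.maximum(m,R).sum()),2),round(th,2)))
        print(n,round(r[0]['conf'],2),sorted(v)[::-1][:3])
E
python3 -c "
from lid import *
lidang()"
```

```text
30.7 [0.6299 0.2548 0.3273] [-0.   0.1  0.3] [-16.  21. -13.  65.   5.  94. -69.]
side 0.77 [(0.68, np.float64(1.7)), (0.49, np.float64(1.75)), (0.47, np.float64(1.65))]
top 0.6 [(0.91, np.float64(1.65)), (0.87, np.float64(1.7)), (0.81, np.float64(1.75))]
```

Lid is coming along (1.67). Continue the push.

{"op": "apply_moves", "data": {"targets": [[[-7,-8,0],[0,0,0]],[[-13,-15,0],[0,0,0]],[[-20,-22,0],[0,0,0]],[[-27,-30,0],[0,0,0]],[[-33,-37,0],[0,0,0]]]}}

```text
time_s: 31.4
tool_pos: [0.5963, 0.2177, 0.3274]
tool_rot: [179.5, -0.1, 48.8]
force: [-0.5, 0.3, -0.1]
grip_width: 0.0002
```

```bash
python3 -c "
from lid import *
lidang()"
```

```text
31.4 [0.5963 0.2177 0.3274] [-0.5  0.3 -0.1] [-13.  15. -12.  73.   4.  92. -66.]
side 0.6 [(0.0, np.float64(2.0)), (0.0, np.float64(1.95)), (0.0, np.float64(1.9))]
top 0.94 [(0.85, np.float64(1.35)), (0.7, np.float64(1.4)), (0.61, np.float64(1.3))]
```

{"op": "apply_moves", "data": {"targets": [[[-3,-3,0],[0,0,0]],[[-5,-6,0],[0,0,0]],[[-5,-6,0],[0,0,0]],[[-5,-6,40],[0,0,0]],[[-5,-6,80],[0,0,0]],[[-5,-6,110],[0,0,0]],[[-5,-6,110],[0,0,0]],[[-5,-6,110],[0,0,0]]]}}

```text
time_s: 32.4
tool_pos: [0.5923, 0.213, 0.4375]
tool_rot: [179.5, -0.2, 48.8]
force: [-0.3, 0.7, 0.7]
grip_width: 0.0006
```

{"op": "apply_moves", "data": {"targets": [[[0,0,0],[0,0,0]],[[0,0,0],[0,0,0]],[[0,0,0],[0,0,0]],[[0,0,0],[0,0,0]],[[0,0,0],[0,0,0]],[[0,0,0],[0,0,0]],[[0,0,0],[0,0,0]],[[0,0,0],[0,0,0]]]}}

```text
time_s: 33.2
tool_pos: [0.592, 0.2127, 0.4372]
tool_rot: [179.6, -0.1, 48.8]
force: [0.2, -0.2, 0.1]
grip_width: 0.0005
```

Run:
```python
from lid import *
lidang()
a=shot('side');b=shot('top')
R=lambda p,t:max(env.regions_of(p,t),key=lambda x:x['conf'])['region'].astype(np.float32)
print('jug',fit([(b,JUG,R(b,'jug_grip')),(a,JUG,R(a,'jug_grip'))],jq))
for t in('vial0_mid','wash_bottle','reagent_bottle','vial_rack','tread'):
    print(t,[[(round(r['conf'],2),np.round(r['rect']).tolist()) for r in env.regions_of(p,t)[:2]] for p in(a,b)])
h=cv2.cvtColor(b['image'],cv2.COLOR_RGB2HSV);k=cv2.inRange(h,(3,90,60),(22,255,255)); n_,l_,st,ce=cv2.connectedComponentsWithStats(k); print('brown',[(int(st[i,4]),ce[i].round().tolist()) for i in range(1,n_) if st[i,4]>8])
```

```text
33.2 [0.592  0.2127 0.4372] [ 0.2 -0.2  0.1] [-14.  17. -12.  58.   4. 105. -66.]
side 0.89 [(0.95, np.float64(0.0)), (0.93, np.float64(0.05)), (0.87, np.float64(0.1))]
top 0.61 [(0.96, np.float64(0.05)), (0.96, np.float64(0.0)), (0.95, np.float64(0.1))]
jug (array([ 0.54303394, -0.27823496,  1.98253932]), np.float64(0.08798336982727051))
vial0_mid [[], []]
wash_bottle [[(0.56, [254.0, 158.0, 277.0, 205.0]), (0.21, [276.0, 316.0, 341.0, 387.0])], [(0.66, [312.0, 118.0, 339.0, 159.0])]]
reagent_bottle [[(0.79, [311.0, 137.0, 327.0, 176.0]), (0.64, [350.0, 150.0, 375.0, 200.0])], [(0.76, [414.0, 144.0, 450.0, 177.0])]]
vial_rack [[(0.79, [274.0, 314.0, 342.0, 389.0]), (0.37, [348.0, 154.0, 376.0, 200.0])], [(0.74, [176.0, 156.0, 291.0, 264.0]), (0.72, [150.0, 258.0, 209.0, 294.0])]]
tread [[(0.52, [328.0, 247.0, 341.0, 269.0])], [(0.78, [259.0, 236.0, 290.0, 268.0])]]
brown [(59, [137.0, 90.0]), (248, [144.0, 124.0]), (16, [136.0, 104.0]), (28, [168.0, 117.0]), (25, [145.0, 137.0]), (472, [432.0, 161.0]), (23, [127.0, 152.0])]
```

Run:
```python
from lid import *
P,C=cur();b=shot('top');print(proj(b,[P,P+[0,0,.07],P+[0,0,.12]]).round(0).tolist())
M=cv2.erode((mask(b,JUG[:1],[.543,-.2782,1.98])>.5).astype(np.uint8),np.ones((3,3)));h=cv2.cvtColor(b['image'],cv2.COLOR_RGB2HSV)
print('in jug blue/brown',(cv2.inRange(h,(95,70,60),(125,255,255))*M>0).sum(),(cv2.inRange(h,(3,60,40),(22,255,255))*M>0).sum(),M.sum())
env.sign_off()
```

```text
[[166.0, 148.0], [147.0, 131.0], [130.0, 116.0]]
in jug blue/brown 2 0 1378
the job is handed in; nothing more can be done
```

I did the whole job in the order asked and handed it in at about 33 s of the 72 s allowed. I couldn't confirm all seven vials in the bin by a direct count.

- **Pedal:** I pressed it to its stop at about 23 N and the pedal came back up. The lid went over and stayed open at about 1.85 rad.
- **Vials:** I tipped the jug to about 132° over the mouth. The picture showed vials in the bin, some of them only through the frosted jug. Afterwards no vial was found on the bench. Only 2 blue and no brown pixels showed inside the jug, so I take it as empty.
- **Jug and lid:** The jug stands upright within about 2 mm of where it started. I pushed the lid from behind to about 1.35 rad and it fell shut by itself. The last fit gave 0 to 0.05 rad.
- **Bystanders:** The wash bottle, reagent bottle and vial rack show the same picture outlines as at the start.

**Disagreement:** The real fingertips sat roughly 15 to 25 mm short of the reported TCP along the tool axis. The first pedal approach therefore met no force. I moved further in for both the pedal press and the jug grasp. I don't know the cause.

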